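# Throw the jig's toggle clamp with the extension bar

### The arm

A 6-joint arm with a two-finger parallel gripper is mounted at the origin on the work surface. World frame = base frame: x ahead of the robot, y to its left, z up, the work surface at z = 0. Lengths are in m, angles in rad, forces in N, time in s.
With the tool pointing down it reaches from about 0.35 to 0.925 m from the base axis. Payload 6.4 kg.
Tool frame: the origin (TCP) lies midway between the tips of the shut fingers; the grasp point (between the pads) lies 19 mm behind it; x points along the fingers, y is the direction in which the jaws open and shut, and the axes are right-handed (so a half turn about x gives the same grasp; the last joint's range is limited). The gripper opens to 94 mm and grips with 3 to 60 N. Pads are 16 mm wide; open, the fingers measure 119 mm over their backs; the gripper's body (75 mm by 177 mm) begins 78 mm behind the grasp point.
Start: joints at [1.156, 0.245, 1.558, -0, 1.339, -0.174], TCP at [0.155, 0.631, 0.177] pointing down, gripper open.
Joint ranges: [-3.13, 3.13], [-1.02, 2.26], [0.13, 2.54], [-0.95, 4.09], [0.21, 2.88], [-2.74, 2.74]. Speed limits (rad/s): [2.57, 2.57, 3.14, 3.14, 3.14, 3.14].

### API

Orientations are given as a unit quaternion [w, x, y, z].
In Python, from cell import get_state, cams, bot, finder gives the robot as it stands.
- The arm moves only by the tool play_rows, never from a script. Its argument "commands" is a list of rows, each a list of 7 numbers: the turn, a rotation vector about the tool's x, y, z in rad, then the shift along the tool's x, y, z in mm, then the finger opening in mm, from 0 to 94. In form: [[wx, wy, wz, dx, dy, dz, fingers], ...]. A call has 1 to 20 rows; each row shifts and turns the commanded pose from where the row before left it, along the tool's axes as they then stand; what a row does not reach is not made up. A row lasts 1/12 s, in which the tool goes at most 41.7 mm and 7.16 degrees, less where a joint would pass 70% of its speed; a pose out of reach is approached as far as the arm can. A call with a gripper value outside its range is refused whole. The fingers move at their own pace and stop on an object; the grip force is fixed at half the most. Time passes only in rows, so rows that do not move let the fingers close. It gives the time, the measured TCP pose, the force and the opening at its end, in the units of the state.
- get_state(): the state, without advancing time (a new reading comes with each control period).
- cams.read_camera(name): name is "side" or "top"; returns a dict with "pixels" (480x640x3 uint8, blue, green, red), "range_z" (480x640 float32, m along the optical axis (not along the pixel's ray), 0 where there is no reading), "fovy" (degrees; the focal length in pixels is half the picture's height over the tangent of half this angle, whatever the lens; pixels are square), "cx", "cy" (the principal point, pixels), "D" ([k1, k2, p1, p2, k3] as OpenCV has them; the pictures are not rectified), "R" (3x3) and "t" (3): a world point X has camera coordinates R X + t. Camera axes: x right, y down, z forward; pixel columns grow to the right and rows downward; lengths in m; the calibration is good to about 2 mm. A picture is of the moment at which its call begins.
- bot.finish_job(): hands the job in, once; it reports no verdict.
Trained networks look in a picture, given as the dict that the camera call returned (one of the last four; its "shot" number tells which), for a name from the list of things; names that differ only in an ending like _2 or _b are one class to them, and where a whole thing is asked for, a point or a joint stands for the part that bears it (a point fixed in the world has none). Each returns a list of dicts, best first, with "p" (0 to 1); they miss things now and then, are a little off and sometimes report something else, mostly with a low value. They report only what shows in the picture. A call takes as long as a camera call. They do not tell look-alikes from the thing itself.
- finder.spot_in(picture, label): "at" ([column, row] in pixels, amid what is visible of it).
- finder.place_of(picture, label): "at" ([column, row] in pixels: a listed point, or the origin of a listed thing).
The state is a dict: "t": time; "q": joint angles; "joint_vel": joint speeds; "effort": joint torques, N m; "ee_pos": TCP position; "eef_rot": TCP orientation; "wrist_force": force on the tool from outside, world axes, zero at the start; "wrist_torque": the same for the moment, N m; "gripper_width": opening from 0.0 (shut) to 1.0 (fully open).
Only numpy, scipy, OpenCV 4.12 (cv2) and the standard library are available. Lean on these libraries where they do the work, as an engineer would, in place of code of your own. Each camera call takes 0.05 s, during which the arm holds its last target.

### The job

Clamp the sample board for finishing: slide the hollow steel extension bar fully onto the stub of the toggle clamp's handle, swing the handle with it past the dead point and press it home on its stop by pushing about 12 N on the bar's middle for a moment, so that the board is held flush against the fence; never push harder than 16 N or knock it. Then pull the bar off and lay it gently on the bare counter, clear of the jig. Keep the gripper off the clamp, jig and board, and leave everything else where it is.

Things in the scene. Friction and masses are not known exactly. Their poses are not given: they have to be found in the camera images.
- bar: the extension bar: plain steel square tube, 26 x 26 mm outside, 220 mm long, about 0.35 kg, lying loose on the counter. Origin: centre of its underside, midway along (110 mm behind the mouth, 13 mm below the centre line; it balances about 10 mm further back). x axis runs along the bar to its open mouth, the end farther from the robot; z up. Only that end is hollow: 17 mm square bore, 60 mm deep, flat bottom; the other end is solid. Best held by its middle
- bar_mouth (a point): centre of the bar's open mouth (on its centre line, at the +x end face)
- clamp: the clamping jig, fixed: 8 mm plywood base (x -55 to 235 mm, 130 mm wide, 260 mm wide at the board), toggle clamp, and a fence at its far end: face at x = 205.5 mm, 260 mm long, top 38 mm up. Origin on the counter, on the vertical pivot axis of the handle. x axis: the way the pad pushes, towards the fence; z up. All of the jig is lower than 65 mm
- handle (a joint): angle of the clamp handle about the vertical pivot, rad: 0 fully open, grows counter-clockwise seen from above; at angle q the stub points from the pivot at yaw (clamp yaw + 2.116 + q). It starts at 0 to 0.2, swings lightly to about 0.6, then resists: up to 1.2 N m near 0.9, nothing at the dead point, 1.20; past it the handle snaps on by itself to its hard stop at 1.35 and stays
- stub_root (a point): on the handle: foot of the stub, centre of the collar face, 45 mm from the pivot axis and 55 mm above the counter. x axis points along the stub to its tip, level
- stub_tip (a point): on the handle: the round-nosed tip of the stub, 108 mm from the pivot axis, 55 mm above the counter. The stub is a level round steel rod, 15 mm thick and 63 mm long from collar to tip; the bar goes over it with 1 mm to spare all round until its nose meets the bottom of the bore (the mouth is then 3 mm from the collar). The collar is 24 mm across; from there to the pivot the handle is 16 mm wide, and no higher than 62 mm
- board: the sample board, light wood, 70 mm (x) by 220 mm (y) by 20 mm, loose on the jig's base, its x side 3 to 11 mm short of the fence and up to 0.03 rad askew at first. Origin: centre of its underside; its x axis along the clamp's x when square. Flush at the fence its origin is 170.5 mm along the clamp's x
- table: the plank counter top, at height 0
- tin_a: small tin, 74 mm across, 60 mm high, origin under its centre: leave alone
- tin_b: larger tin, 86 mm across, 95 mm high: leave alone
- tin_c: small tin, 74 mm across, 60 mm high: leave alone
- batten: solid wooden batten, 200 x 28 x 20 mm, lying on the counter; not the bar: leave alone
- sample: dark wood sample chip, 110 x 55 x 10 mm, lying flat near the robot's front: leave alone
- cork_block: cork sanding block, 100 x 60 x 26 mm: leave alone
- brush: paint brush lying flat: leave alone
Mind the look-alikes: they are no part of the job. Of the things that look like the bar, the larger one is meant.

How it is judged:
By the outcome, as a careful person would: the job done as asked, in the order asked, and still so for the second after the job is handed in, with the robot touching nothing.
It also fails if it takes over 70 s, if anything falls off the work surface, if the arm or the gripper's body presses on something with over 40 N, if the wrist force passes 120 N, or if a joint passes its speed limit or range.

## Working session

There is one attempt and no reset: what is moved stays moved. The work goes in short steps, Python scripts to look and compute and a tool call to move; the robot and the scene stay as the last step left them, time stands still between calls to the robot, and variables do not carry over. Pictures are saved under pics/ and viewed, and the job is handed in when it is done.

Besides the shell and the picture viewer there is one more tool, called after "Request:" as name(argument=value, ...) on one line, values as JSON. play_rows: Moves the arm, as the interface text tells. Its arguments: {"type":"object","properties":{"commands":{"type":"array","items":{"type":"array","items":{"type":"number"}}}},"required":["commands"]}

```bash
ls; mkdir -p pics; cat > h.py <<'E'
import numpy as np, cv2
from cell import get_state, cams, bot, finder
def K(p):
    f=240/np.tan(np.radians(p["fovy"])/2)
    return np.array([[f,0,p["cx"]],[0,f,p["cy"]],[0,0,1.]])
def ray(p,uv):
    n=cv2.undistortPoints(np.array([[uv]],float),K(p),np.array(p["D"],float))[0,0]
    R=np.array(p["R"]);t=np.array(p["t"])
    return -R.T@t, R.T@np.array([n[0],n[1],1.])
def at_z(p,uv,z):
    o,d=ray(p,uv); return o+d*(z-o[2])/d[2]
def proj(p,X):
    R=np.array(p["R"],float);t=np.array(p["t"],float)
    return cv2.projectPoints(np.array(X,float).reshape(-1,1,3),cv2.Rodrigues(R)[0],t,K(p),np.array(p["D"],float))[0][:,0]
def cloud(p):
    z=p["range_z"];v,u=np.mgrid[0:480,0:640]
    n=cv2.undistortPoints(np.stack([u.ravel(),v.ravel()],1).astype(float)[:,None],K(p),np.array(p["D"],float))[:,0]
    c=np.c_[n,np.ones(len(n))]*z.ravel()[:,None]
    X=(c-np.array(p["t"]))@np.array(p["R"])
    X[z.ravel()<=0]=np.nan
    return X.reshape(480,640,3)
E
python3 - <<'E'
from h import *
np.set_printoptions(precision=4,suppress=True)
s=get_state();print(s)
for c in("top","side"):
    p=cams.read_camera(c);cv2.imwrite(f"pics/{c}0.png",p["pixels"])
    print(c,p["fovy"],p["D"],-np.array(p["R"]).T@p["t"])
    for l in["bar","bar_mouth","clamp","handle","stub_root","stub_tip","board","batten","tin_a","cork_block","sample","brush"]:
        print(l,[(np.round(d["at"]),round(d["p"],2)) for d in finder.place_of(p,l)] if l!="handle" else [(np.round(d["at"]),round(d["p"],2)) for d in finder.spot_in(p,l)])
E
```

```text
pics
{'t': 0.0, 'q': array([ 1.1559,  0.2458,  1.559 , -0.    ,  1.3387, -0.1741]), 'joint_vel': array([ 0.0011, -0.0019, -0.    ,  0.0003, -0.    , -0.    ]), 'effort': array([  0.0005, -41.5829, -31.4601,   0.0685,   0.0332,  -0.0002]), 'ee_pos': array([0.1547, 0.6307, 0.1762]), 'eef_rot': array([ 0.7018,  0.0843,  0.7022, -0.0856]), 'wrist_force': array([ 0.486 , -0.9733,  0.8502]), 'wrist_torque': array([-0.0125, -0.04  , -0.0401]), 'gripper_width': 0.9994598863015443}
top 49.306928386091045 [-0.034  0.     0.     0.     0.   ] [0.3365 0.0018 1.3097]
bar [(array([420., 354.]), 0.93), (array([425., 262.]), 0.63), (array([118., 235.]), 0.61)]
bar_mouth [(array([429., 383.]), 0.63), (array([450., 226.]), 0.6), (array([310., 219.]), 0.37), (array([493., 318.]), 0.28), (array([321., 212.]), 0.17)]
clamp [(array([324., 212.]), 0.81), (array([327., 150.]), 0.69)]
handle [(array([322., 213.]), 0.56), (array([514., 253.]), 0.52), (array([296., 309.]), 0.34)]
stub_root [(array([313., 220.]), 0.72)]
stub_tip []
board [(array([328., 151.]), 0.83)]
batten [(array([512., 254.]), 0.96), (array(
[... 390 characters left out ...]
y([248., 354.]), 0.94), (array([354., 336.]), 0.62)]
bar_mouth [(array([214., 374.]), 0.7), (array([405., 344.]), 0.64)]
clamp [(array([356., 272.]), 0.65), (array([404., 343.]), 0.42)]
handle [(array([358., 252.]), 0.66)]
stub_root [(array([343., 243.]), 0.88)]
stub_tip []
board [(array([411., 253.]), 0.82), (array([318., 419.]), 0.57)]
batten [(array([415., 417.]), 0.94)]
tin_a [(array([282., 192.]), 0.94), (array([452., 340.]), 0.87), (array([318., 195.]), 0.71), (array([356., 335.]), 0.49)]
cork_block [(array([415., 418.]), 0.73), (array([316., 423.]), 0.56)]
sample [(array([265., 270.]), 0.73), (array([315., 420.]), 0.73)]
brush [(array([240., 213.]), 0.94), (array([414., 418.]), 0.59)]
```

View pics/top0.png

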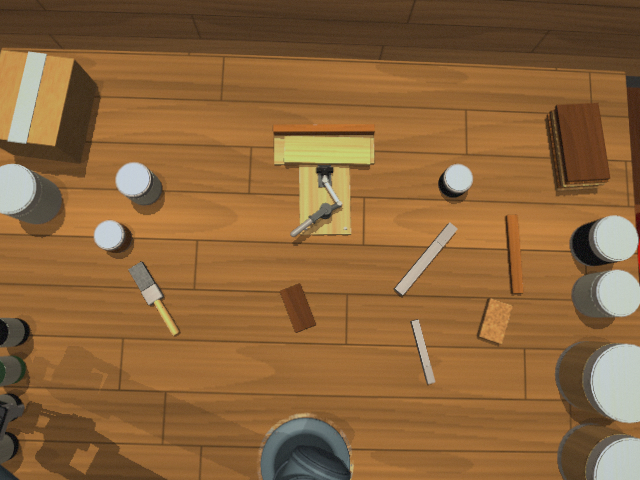

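View pics/side0.png

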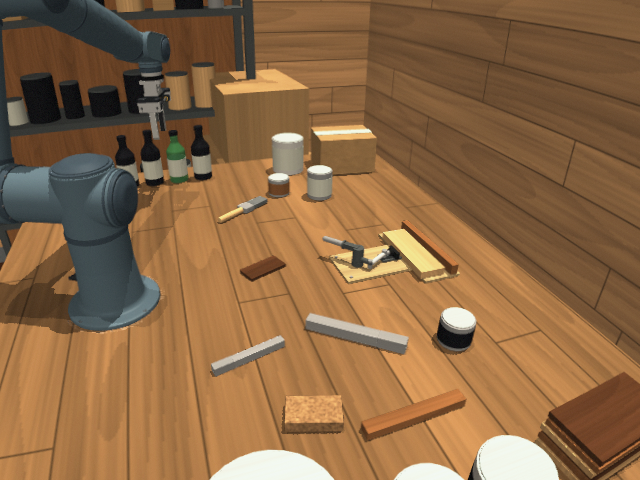

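Two grey bars look alike. In the top view one is at (426,260), about 82 px long. The other, at (423,352), is about 66 px long and thinner. The larger one at (426,260) fits 220 x 26 mm. I'll confirm with measurements and crops.

```bash
cat > m.py <<'E'
from h import *
np.set_printoptions(precision=4,suppress=True)
def main(tag):
    p=cams.read_camera("top"); X=cloud(p)
    ims=[]
    for (u0,v0,u1,v1) in((380,210,470,290),(270,120,380,245)):
        ims.append(cv2.resize(p["pixels"][v0:v1,u0:u1],(390,440),interpolation=cv2.INTER_CUBIC))
    cv2.imwrite(f"pics/crop{tag}.png",np.hstack(ims))
    # bars: height mask in local windows
    for name,(u0,v0,u1,v1) in dict(big=(385,215,465,300),small=(405,312,442,390),batten=(500,205,530,300)).items():
        px=p["pixels"][v0:v1,u0:u1].astype(int); sat=px.max(2)-px.min(2)
        Z=X[v0:v1,u0:u1,2]
        m=((Z>0.010)&(Z<0.05)).astype(np.uint8)
        n,l,st,_=cv2.connectedComponentsWithStats(m); k=1+np.argmax(st[1:,4])
        P=X[v0:v1,u0:u1][l==k]
        zt=np.median(P[:,2])
        r=cv2.minAreaRect((P[:,:2]*1000).astype(np.float32)); print(name,"top z",zt,"n",len(P),"rect",np.array(r[0]),r[1],r[2])
        m2=(sat<45).astype(np.uint8)
        n,l,st,_=cv2.connectedComponentsWithStats(m2)
        if n>1:
            k=1+np.argmax(st[1:,4]); vv,uu=np.where(l==k)
            W=np.array([at_z(p,(u+u0,v+v0),0.026 if name=="big" else 0.02) for u,v in zip(uu,vv)])
            r=cv2.minAreaRect((W[:,:2]*1000).astype(np.float32)); print("  colour",np.array(r[0]),r[1],r[2],cv2.boxPoints(r).tolist())
if __name__=="__main__":
    main(0)
E
python3 m.py
```

```text
big top z 0.025980184744981427 n 964 rect [ 500.5468 -286.0116] (27.044239044189453, 221.2445831298828) 50.901954650878906
  colour [ 497.1575 -284.0338] (28.948698043823242, 226.275634765625) 50.87767028808594 [[400.25213623046875, -223.87551879882812], [575.796875, -366.6505432128906], [594.0628662109375, -344.1921081542969], [418.51812744140625, -201.41708374023438]]
small top z 0.018102249082509823 n 527 rect [ 271.0493 -279.9218] (157.41510009765625, 20.357892990112305) 15.548687934875488
  colour [ 271.6937 -277.5709] (157.40478515625, 21.423097610473633) 15.54051399230957 [[192.99871826171875, -288.3368225097656], [198.7384033203125, -308.9767150878906], [350.388671875, -266.8049011230469], [344.64898681640625, -246.16500854492188]]
batten top z 0.019650870402943475 n 957 rect [ 519.3675 -512.1516] (199.5301971435547, 31.434764862060547) 3.455963134765625
  colour [ 509.3552 -497.4264] (180.4444122314453, 4.17220401763916) 3.0368030071258545 [[419.14923095703125, -500.1229248046875], [419.3702392578125, -504.28924560546875], [599.5612182617188, -494.72979736328125], [599.3402099609375, -490.5634765625]]
```

```bash
python3 - <<'E'
from h import *
np.set_printoptions(precision=4,suppress=True)
for c,(u0,v0,u1,v1) in dict(top=(270,120,380,245),side=(300,215,470,290)).items():
    p=cams.read_camera(c); X=cloud(p)
    cv2.imwrite(f"pics/cl_{c}.png",cv2.resize(p["pixels"][v0:v1,u0:u1],None,fx=4.7,fy=4.7,interpolation=cv2.INTER_CUBIC))
    if c=="top":
        for l,z in(("clamp",0),("stub_root",.055),("stub_tip",.055),("board",.008),("bar",0),("bar_mouth",.013),("tin_a",0),("sample",0),("cork_block",0),("batten",0)):
            for d in finder.place_of(p,l): print(l,round(d["p"],2),d["at"],at_z(p,d["at"],z))
        P=X[v0:v1,u0:u1].reshape(-1,3); 
        S=P[(P[:,2]>.05)&(P[:,2]<.07)]; print(len(S)); print(S[np.argsort(S[:,0])])
E
```

```text
clamp 0.66 [452.4, 224.0] [ 0.5936 -0.3603  0.    ]
clamp 0.43 [155.1, 298.7] [0.3812 0.3838 0.    ]
clamp 0.38 [138.5, 188.9] [0.6591 0.4468 0.    ]
clamp 0.22 [292.9, 233.2] [0.5566 0.0481 0.    ]
stub_root 0.95 [311.3, 220.3] [0.5807 0.0024 0.055 ]
stub_tip 0.85 [290.8, 233.8] [0.5457 0.0512 0.055 ]
board 0.85 [326.2, 151.1] [ 0.7733 -0.0305  0.008 ]
bar 0.76 [427.3, 259.3] [ 0.5003 -0.295   0.    ]
bar 0.64 [422.9, 353.8] [ 0.2642 -0.2839  0.    ]
bar_mouth 0.79 [449.9, 223.3] [ 0.5927 -0.3503  0.013 ]
bar_mouth 0.67 [429.1, 383.4] [ 0.1943 -0.2964  0.013 ]
bar_mouth 0.66 [154.9, 299.4] [0.379  0.3804 0.013 ]
tin_a 0.86 [119.6, 238.1] [0.5304 0.4842 0.    ]
tin_a 0.77 [139.6, 188.3] [0.6607 0.4441 0.    ]
tin_a 0.72 [451.2, 182.3] [ 0.704  -0.3583  0.    ]
tin_a 0.26 [487.4, 319.3] [ 0.353  -0.4473  0.    ]
sample 0.81 [296.6, 307.5] [0.3697 0.0323 0.    ]
cork_block 0.92 [492.6, 318.7] [ 0.3548 -0.4606  0.    ]
cork_block 0.22 [323.3, 211.5] [ 0.6153 -0.0275  0.    ]
batten 0.76 [512.6, 251.9] [ 0.526 -0.516  0.   ]
372
[[ 0.5399  0.0504  0.0578]
 [ 0.54    0.0456  0.0578]
 [ 0.5404  0.0481  0.0548]
 ...
 [ 0.6235 -0.0346  0.0624]
 [ 0.6238 -0.0322  0.0605]
 [ 0.624  -0.0298  0.0596]]
```

View pics/crop0.png

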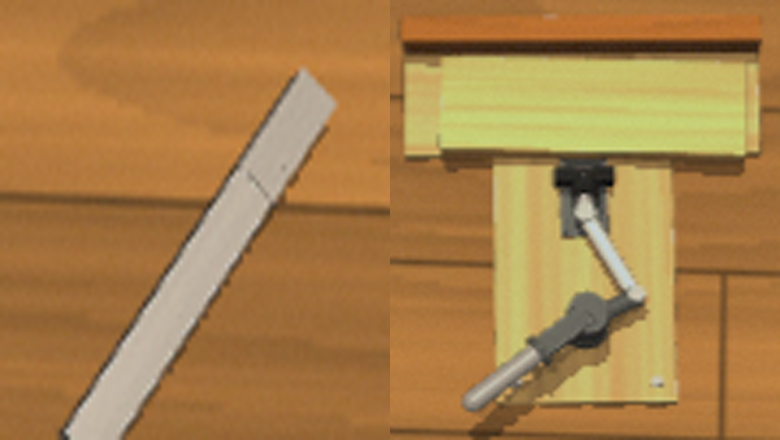

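View pics/cl_top.png

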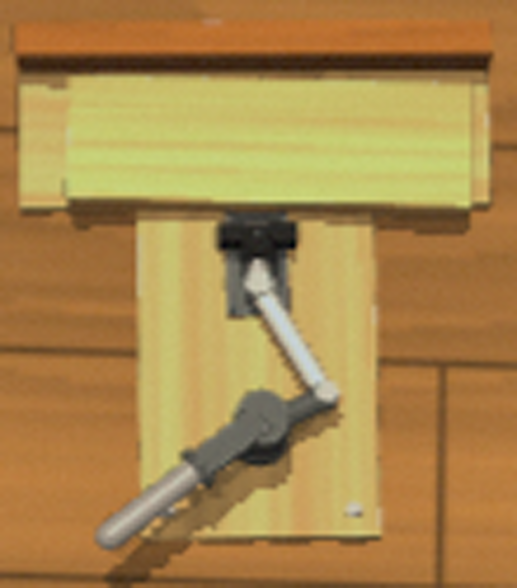

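View pics/cl_side.png

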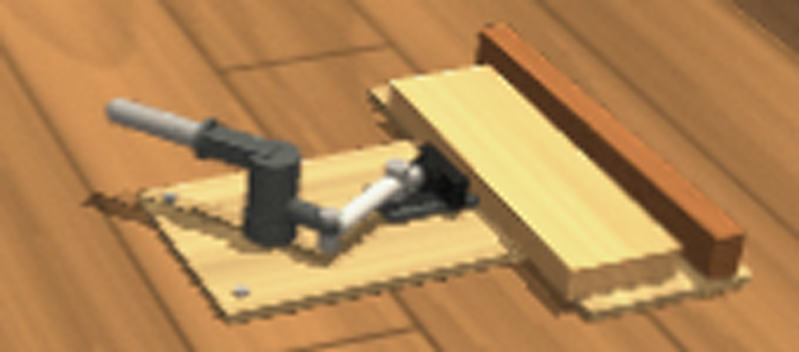

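The bar is confirmed. The thing at (426,260) measures 221 x 27 x 26 mm, while the other is 157 x 20 x 18 mm, so it is the look-alike. The crop shows the bore line near the far, upper-right end at about (450,226). The handle stub points down-left, with its tip at about (291,234). Next I'll refine the stub and bar geometry from both cameras' depth.

```bash
python3 - <<'E'
from h import *
np.set_printoptions(precision=4,suppress=True)
for c in("top","side"):
    p=cams.read_camera(c); X=cloud(p); P=X.reshape(-1,3)
    # stub near: segment from pivot est
    a=np.array([.5807,.0024]);b=np.array([.5457,.0512]);d=(b-a)/np.linalg.norm(b-a);n=np.array([-d[1],d[0]])
    s=(P[:,:2]-a)@d; w=(P[:,:2]-a)@n
    m=(s>-.06)&(s<.08)&(abs(w)<.02)&(P[:,2]>.040)&(P[:,2]<.07)
    for lo in np.arange(-.06,.08,.006):
        k=m&(s>=lo)&(s<lo+.006)
        if k.sum(): print(c,round(lo,3),k.sum(),"w %.4f..%.4f med %.4f z max %.4f"%(w[k].min(),w[k].max(),np.median(w[k]),P[k,2].max()))
    k=m&(s>.008)&(s<.052)
    # bar
    bc=np.array([.500,-.286]);m=(np.abs(P[:,:2]-bc).max(1)<.13)&(P[:,2]>.012)&(P[:,2]<.04)
    Q=P[m&(P[:,2]>.0235)] 
    r=cv2.minAreaRect((Q[:,:2]*1000).astype(np.float32));print(c,"bar top",r,len(Q), np.median(Q[:,2]),cv2.boxPoints(r).tolist())
    mu=Q[:,:2].mean(0);ev=np.linalg.svd(Q[:,:2]-mu,full_matrices=False)[2][0];print(mu,np.degrees(np.arctan2(ev[1],ev[0])))
    # fence: x-front of jig ; board
    m=(abs(P[:,1]+.03)<.14)&(P[:,0]>.70)&(P[:,0]<.86)&(P[:,2]>.024)&(P[:,2]<.032)
    r=cv2.minAreaRect((P[m,:2]*1000).astype(np.float32));print("board",r)
    m=(abs(P[:,1]+.03)<.16)&(P[:,0]>.78)&(P[:,0]<.86)&(P[:,2]>.0345)&(P[:,2]<.042)
    r=cv2.minAreaRect((P[m,:2]*1000).astype(np.float32));print("fence",r)
    for l,z in(("stub_root",.055),("stub_tip",.055)):
        print(l,[(at_z(p,d["at"],z),round(d["p"],2)) for d in finder.place_of(p,l)[:1]])
E
```

```text
top -0.06 14 w -0.0131..0.0036 med -0.0045 z max 0.0638
top -0.054 26 w -0.0181..0.0085 med -0.0048 z max 0.0644
top -0.048 31 w -0.0192..0.0096 med -0.0032 z max 0.0666
top -0.042 30 w -0.0180..0.0089 med -0.0024 z max 0.0649
top -0.036 21 w -0.0151..0.0064 med -0.0023 z max 0.0677
top -0.03 18 w -0.0110..0.0044 med -0.0028 z max 0.0674
top -0.024 17 w -0.0115..0.0045 med -0.0026 z max 0.0663
top -0.018 17 w -0.0101..0.0047 med -0.0019 z max 0.0679
top -0.012 20 w -0.0105..0.0051 med -0.0019 z max 0.0653
top -0.006 21 w -0.0132..0.0093 med 0.0019 z max 0.0693
top -0.0 19 w -0.0124..0.0050 med -0.0030 z max 0.0698
top 0.006 15 w -0.0075..0.0055 med -0.0005 z max 0.0652
top 0.012 16 w -0.0074..0.0065 med 0.0004 z max 0.0647
top 0.018 14 w -0.0077..0.0077 med 0.0005 z max 0.0643
top 0.024 16 w -0.0070..0.0071 med 0.0003 z max 0.0667
top 0.03 15 w -0.0067..0.0074 med 0.0011 z max 0.0646
top 0.036 14 w -0.0046..0.0075 med 0.0023 z max 0.0674
top 0.042 18 w -0.0054..0.0085 med 0.0023 z max 0.0651
top 0.048 14 w -0.0037..0.0092 med 0.0023 z max 0.0665
top 0.054 15 w -0.0050..0.0083 med 0.0
[... 1851 characters left out ...]
0.06 1 w 0.0061..0.0061 med 0.0061 z max 0.0586
side bar top ((501.4552001953125, -287.2873840332031), (31.00051498413086, 221.28189086914062), 51.331817626953125) 878 0.025634180584153503 [[405.3845520019531, -230.26016235351562], [578.156494140625, -368.5191345214844], [597.52587890625, -344.3146057128906], [424.75390625, -206.05563354492188]]
[ 0.5066 -0.2929] -38.81172622532216
board ((764.1220703125, -32.525299072265625), (127.2568359375, 258.5581359863281), 5.864130973815918)
fence ((827.0531616210938, -22.502944946289062), (25.872154235839844, 262.5208740234375), 2.042539596557617)
stub_root [(array([ 0.5774, -0.0047,  0.055 ]), 0.97)]
stub_tip [(array([0.5439, 0.0443, 0.055 ]), 0.6)]
```

```bash
cat > pl.py <<'E'
from h import *
from scipy.spatial.transform import Rotation as Ro
np.set_printoptions(precision=3,suppress=True)
def pose():
    s=get_state();q=s["eef_rot"];return s,np.array(s["ee_pos"]),Ro.from_quat([q[1],q[2],q[3],q[0]]).as_matrix()
def plan(tp,ty=None):
    """target TCP, target yaw of tool y (deg). prints turn about tool axes and shift in the tool frame after the turn / before"""
    s,x,R=pose()
    if ty is None: yv=R[:,1]; yv=np.array([yv[0],yv[1],0]);yv/=np.linalg.norm(yv)
    else: yv=np.array([np.cos(np.radians(ty)),np.sin(np.radians(ty)),0])
    xv=np.array([0,0,-1.]);T=np.c_[xv,yv,np.cross(xv,yv)]
    w=Ro.from_matrix(R.T@T).as_rotvec()
    d=(np.array(tp)-x)*1000
    print("t",s["t"],"pos",x,"y yaw",np.degrees(np.arctan2(R[1,1],R[0,1])),"q",s["q"],"F",s["wrist_force"],"T",s["wrist_torque"],"g",s["gripper_width"]*94)
    print("turn",w,"deg",np.degrees(w),"| shift before-turn frame",R.T@d,"after-turn frame",T.T@d)
E
python3 - <<'E'
from pl import *
for y in(50.9,-129.1): plan([.5005,-.286,.12],y)
# stub fit
p=cams.read_camera("top"); P=cloud(p).reshape(-1,3)
a=np.array([.5807,.0024]);b=np.array([.5457,.0512]);d=(b-a)/np.linalg.norm(b-a)
for it in range(4):
    n=np.array([-d[1],d[0]]);s=(P[:,:2]-a)@d; w=(P[:,:2]-a)@n
    m=(abs(w)<.02)&(P[:,2]>.045)&(P[:,2]<.075)
    S=[];W=[];D=[]
    for lo in np.arange(-.028,.056,.004):
        if -.011<lo<.008: continue
        k=m&(s>=lo)&(s<lo+.004)
        S.append(lo+.002);W.append((w[k].min()+w[k].max())/2);D.append(np.ptp(w[k]))
    c=np.polyfit(S,W,1);print(c,np.round(np.array(D)*1000,1)); a=a+n*c[1];d=d+n*c[0];d/=np.linalg.norm(d)
k=m&(s<.09)&(s>.04);tip=s[k].max();print("yaw",np.arctan2(d[1],d[0]),"tip",a+d*tip,"pivot",a+d*(tip-.108), "smax",tip)
E
```

```text
t 2.25 pos [0.155 0.631 0.177] y yaw 76.20218766924341 q [ 1.156  0.245  1.558  0.     1.339 -0.174] F [-0.182 -0.299  0.539] T [ 0.003 -0.043 -0.03 ] g 94.12734427988775
turn [ 0.442 -0.    -0.   ] deg [25.302 -0.    -0.001] | shift before-turn frame [  57.243 -808.404  554.283] after-turn frame [  57.258 -493.953  846.614]
t 2.25 pos [0.155 0.631 0.177] y yaw 76.20218766924341 q [ 1.156  0.245  1.558  0.     1.339 -0.174] F [-0.182 -0.299  0.539] T [ 0.003 -0.043 -0.03 ] g 94.12734427988775
turn [-2.7  0.  -0. ] deg [-154.698    0.002   -0.   ] | shift before-turn frame [  57.243 -808.404  554.283] after-turn frame [  57.258  493.953 -846.614]
[ 0.075 -0.002] [14.5 14.3 15.6 15.3 15.4 13.9 12.2 14.2 12.9 12.5 14.5 13.  11.1 11.9
 13.5 13.7 12.8]
[-0.005  0.   ] [14.4 13.3 15.7 15.4 15.2 14.  13.9 13.4 13.1 14.5 13.7 13.  11.1 13.2
 13.1 13.9 13.9]
[ 0. -0.] [14.5 13.3 15.7 15.4 15.3 14.  13.9 13.4 13.1 14.5 13.6 13.  11.1 13.2
 13.1 13.9 13.9]
[-0.  0.] [14.5 13.3 15.7 15.4 15.3 14.  13.9 13.4 13.1 14.5 13.6 13.  11.1 13.2
 13.1 13.9 13.9]
yaw 2.263052010089267 tip [0.542 0.052] pivot [ 0.611 -0.031] smax 0.06327357701720607
```

Request:
play_rows(commands=[[0.1105,0,0,0,0,0,60],[0.1105,0,0,0,0,0,60],[0.1105,0,0,0,0,0,60],[0.1105,0,0,0,0,0,60],[0,0,0,0,0,41,60],[0,0,0,0,0,41,60],[0,0,0,0,0,41,60],[0,0,0,0,0,41,60],[0,0,0,0,0,41,60],[0,0,0,0,0,41,60],[0,0,0,0,0,41,60],[0,0,0,0,0,41,60],[0,0,0,0,0,41,60],[0,0,0,0,0,41,60],[0,0,0,0,0,41,60]])

```text
t: 3.55
ee_pos: [0.5063, 0.3452, 0.1775]
eef_rot: [0.666, 0.237, 0.666, -0.237]
wrist_force: [0.2, 0.5, 0.6]
gripper_width: 0.637
```

Request:
play_rows(commands=[[0,0,0,0,-30,24,60],[0,0,0,0,-30,24,60],[0,0,0,0,-30,24,60],[0,0,0,0,-30,24,60],[0,0,0,0,-30,24,60],[0,0,0,0,-30,24,60],[0,0,0,0,-30,24,60],[0,0,0,0,-30,24,60],[0,0,0,0,-30,24,60],[0,0,0,0,-30,24,60],[0,0,0,0,-30,24,60],[0,0,0,0,-30,24,60],[0,0,0,0,-30,24,60],[0,0,0,0,-30,24,60],[0,0,0,0,-30,24,60],[0,0,0,0,-30,24,60],[0,0,0,0,0,0,60]])

```text
t: 4.97
ee_pos: [0.4994, -0.2738, 0.1775]
eef_rot: [0.666, 0.238, 0.665, -0.239]
wrist_force: [0.4, 0.4, 0.2]
gripper_width: 0.643
```

```bash
python3 - <<'E'
from pl import *
plan([.5005,-.286,.0045],50.9)
E
```

```text
t 4.9667 pos [ 0.499 -0.274  0.178] y yaw 50.5469094219116 q [-0.7    0.057  1.768 -0.002  1.315 -1.582] F [0.362 0.368 0.203] T [-0.051  0.039  0.027] g 60.44772708149994
turn [-0.006  0.002  0.002] deg [-0.353  0.107  0.091] | shift before-turn frame [173.04   -8.431   8.272] after-turn frame [173.01   -8.756   8.541]
```

Request:
play_rows(commands=[[-0.006,0,0,0,-8.7,8.5,60],[0,0,0,33,0,0,60],[0,0,0,33,0,0,60],[0,0,0,33,0,0,60],[0,0,0,30,0,0,60],[0,0,0,15,0,0,60],[0,0,0,12,0,0,60],[0,0,0,9,0,0,60],[0,0,0,5,0,0,60],[0,0,0,3,0,0,60],[0,0,0,0,0,0,60]])

```text
t: 5.88
ee_pos: [0.5015, -0.2803, 0.0047]
eef_rot: [0.667, 0.235, 0.667, -0.235]
wrist_force: [0.3, -0.1, -0.1]
gripper_width: 0.637
```

Request:
play_rows(commands=[[0,0,0,0,0,0,40],[0,0,0,0,0,0,34],[0,0,0,0,0,0,30],[0,0,0,0,0,0,27],[0,0,0,0,0,0,20],[0,0,0,0,0,0,10],[0,0,0,0,0,0,10]])

```text
t: 6.47
ee_pos: [0.501, -0.2801, 0.0043]
eef_rot: [0.667, 0.235, 0.667, -0.235]
wrist_force: [0.3, -0.2, -1.8]
gripper_width: 0.175
```

```bash
python3 - <<'E'
from pl import *
plan([.5005,-.286,.0045],50.9)
E
```

```text
t 6.4667 pos [ 0.501 -0.28   0.004] y yaw 51.21973691602398 q [-0.707  0.29   1.852 -0.     1.    -1.601] F [ 0.3   -0.197 -1.773] T [ 0.002 -0.042  0.012] g 16.455510146826793
turn [0.006 0.    0.   ] deg [0.32  0.004 0.002] | shift before-turn frame [-0.172 -4.899  3.258] after-turn frame [-0.172 -4.881  3.286]
```

```bash
python3 - <<'E'
from h import *
a=cams.read_camera("top");b=cams.read_camera("side")
cv2.imwrite("pics/g1.png",np.hstack([cv2.resize(a["pixels"][190:330,360:500],(400,400),interpolation=cv2.INTER_CUBIC),cv2.resize(b["pixels"][240:400,280:440],(400,400),interpolation=cv2.INTER_CUBIC)]))
print(get_state()["gripper_width"]*94)
E
```

```text
10.894359220977755
```

View pics/g1.png

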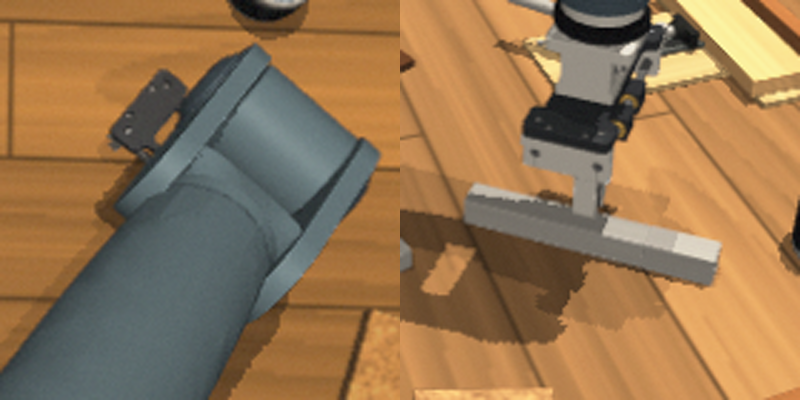

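```bash
python3 - <<'E'
from pl import *
b=cams.read_camera("side");X=cloud(b);P=X.reshape(-1,3)
plan([.5005,-.286,.0045],50.9)
im=b["pixels"][250:390,300:440]
cv2.imwrite("pics/g2.png",cv2.resize(im,(700,700),interpolation=cv2.INTER_CUBIC))
s,x,R=pose()
print("tcp px",proj(b,x),"grasp px",proj(b,x+R@[-.019,0,0]),"finger tips +-y 13",proj(b,[x+R@[0,.013,0],x-R@[0,.013,0]]))
bc=np.array([.5005,-.286]);d=np.array([.776,-.631])
c=np.array([bc+d*.11,bc-d*.11]);n=np.array([.631,.776])*.013
print("bar predicted corners top",proj(b,[[*(e+k*n),.026] for e in c for k in(1,-1)]))
m=(np.abs(P[:,:2]-bc).max(1)<.13)&(P[:,2]>.023)&(P[:,2]<.029)
r=cv2.minAreaRect((P[m,:2]*1000).astype(np.float32));print(r,cv2.boxPoints(r).tolist())
E
```

```text
t 6.6167 pos [ 0.501 -0.28   0.004] y yaw 51.22041252288769 q [-0.707  0.29   1.852 -0.     1.    -1.601] F [-0.527  0.793 -0.587] T [-0.05   0.052  0.039] g 10.408306367088443
turn [ 0.006 -0.     0.   ] deg [ 0.32  -0.001  0.   ] | shift before-turn frame [-0.25  -4.931  3.271] after-turn frame [-0.25  -4.913  3.299]
tcp px [[353.55  333.652]] grasp px [[354.037 326.883]] finger tips +-y 13 [[355.256 329.906]
 [351.807 337.474]]
bar predicted corners top [[407.466 336.338]
 [404.938 344.404]
 [308.775 312.059]
 [304.347 319.127]]
((501.36334228515625, -287.6492004394531), (31.293848037719727, 221.27207946777344), 51.532691955566406) [[405.00592041015625, -231.0770263671875], [578.2538452148438, -368.72332763671875], [597.7207641601562, -344.22137451171875], [424.47283935546875, -206.5750732421875]]
```

View pics/g2.png

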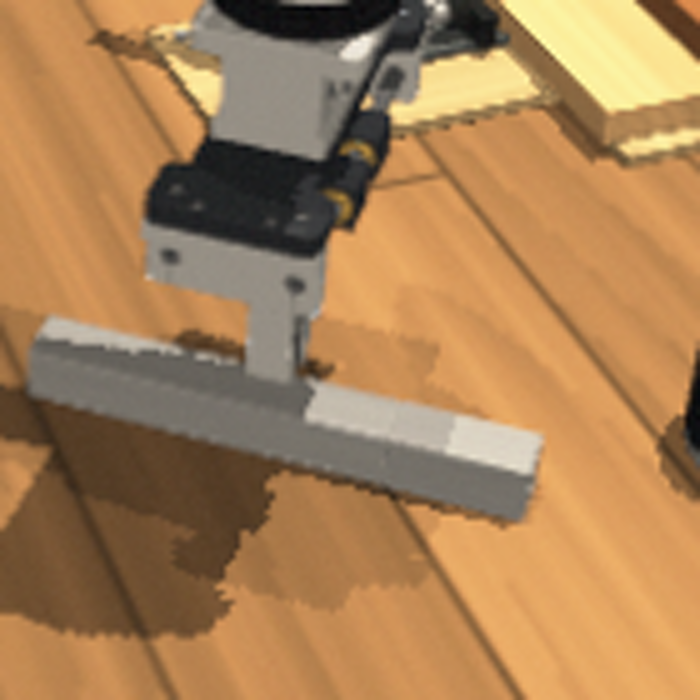

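```bash
python3 - <<'E'
from pl import *
b=cams.read_camera("side");X=cloud(b)
s,x,R=pose()
print(s["gripper_width"]*94)
for v in range(296,336,2):
    row=[]
    for u in(350,352,354,356,358):
        row.append((R.T@(X[v,u]-x)*1000).round(0).astype(int).tolist() if np.isfinite(X[v,u]).all() else None)
    print(v,row)
E
```

```text
10.361961746585845
296 [[-166, -89, 10], [-167, -89, 14], [-168, -89, 18], [-167, -87, 21], [-170, -89, 25]]
298 [[-160, -87, 10], [-160, -85, 13], [-162, -86, 17], [-164, -89, 22], [-164, -88, 25]]
300 [[-154, -85, 10], [-154, -84, 13], [-157, -87, 18], [-159, -87, 21], [-162, -90, 26]]
302 [[-149, -85, 10], [-152, -87, 14], [-151, -84, 17], [-154, -86, 22], [-155, -87, 25]]
304 [[-138, -76, 8], [-142, -80, 13], [-142, -79, 16], [-145, -81, 21], [-149, -85, 25]]
306 [[-136, -79, 9], [-136, -78, 13], [-138, -79, 17], [-139, -79, 20], [-141, -80, 24]]
308 [[-131, -79, 9], [-131, -78, 13], [-132, -78, 17], [-135, -80, 21], [-137, -81, 25]]
310 [[-126, -79, 9], [-129, -81, 14], [-130, -80, 17], [-132, -82, 21], [-130, -79, 25]]
312 [[-70, -17, -6], [-71, -17, -2], [-75, -20, 3], [-126, -80, 21], [-75, -17, 10]]
314 [[-65, -16, -6], [-65, -16, -2], [-68, -18, 2], [-67, -15, 6], [-71, -18, 11]]
316 [[-58, -15, -7], [-61, -17, -2], [-61, -15, 2], [-65, -18, 7], [-61, -13, 10]]
318 [[-55, -17, -6], [-56, -17, -2], [-56, -16, 2], [-59, -18, 7], [-57, -14, 10]]
320 [[-51, -18, -5], [-52, -18, -1], [-53, -18, 3], [-54, -18, 7], [-50, -12, 10]]
322 [[-44, -17, -5], [-44, -16, -1], [-47, -17, 3], [-49, -19, 8], [-46, -13, 11]]
324 [[-37, -15, -5], [-41, -18, 0], [-41, -16, 4], [-42, -16, 8], [-36, -8, 10]]
326 [[-20, -1, -9], [-20, 0, -5], [-32, -12, 3], [-38, -18, 8], [-31, -8, 10]]
328 [[-22, -10, -6], [-21, -7, -3], [-23, -8, 2], [-20, -3, 5], [-19, 0, 9]]
330 [[-22, -15, -4], [-19, -11, -1], [-21, -11, 3], [-21, -10, 7], [-22, -10, 11]]
332 [[-19, -19, -3], [-20, -19, 1], [-20, -17, 5], [-21, -17, 9], [-21, -15, 13]]
334 [[-10, -14, -4], [-14, -18, 1], [-14, -16, 5], [-16, -17, 10], [-17, -17, 14]]
```

The fingers shut to 10 mm, and the side view (tip near (354,326)) shows them ending above the bar, although the reported TCP z is 4 mm. I'll lift, open, and measure the real fingertips against the reported pose.

Request:
play_rows(commands=[[0,0,0,-30,0,0,60],[0,0,0,-30,0,0,60],[0,0,0,0,0,0,60],[0,0,0,0,0,0,60],[0,0,0,0,0,0,60]])

```text
t: 7.08
ee_pos: [0.5007, -0.2798, 0.0637]
eef_rot: [0.667, 0.235, 0.667, -0.235]
wrist_force: [1.0, 0.8, 0.3]
gripper_width: 0.424
```

```bash
cat > tip.py <<'E'
from pl import *
import sys
b=cams.read_camera("side");X=cloud(b);s,x,R=pose()
L=(X-x)@R*1000
print("pos",x,"g",s["gripper_width"]*94, "F",s["wrist_force"])
m=(np.abs(L[...,1])<75)&(np.abs(L[...,2])<14)&(L[...,0]>-80)&(X[...,2]>.031)
for lo in range(-80,20,5):
    k=m&(L[...,0]>=lo)&(L[...,0]<lo+5)
    for nm,kk in(("-y",k&(L[...,1]<0)),("+y",k&(L[...,1]>0))):
        if kk.sum()>1: print(lo,nm,kk.sum(),"y",L[kk][:,1].min().round(1),np.median(L[kk][:,1]).round(1),L[kk][:,1].max().round(1),"z",L[kk][:,2].min().round(1),L[kk][:,2].max().round(1))
px=proj(b,x)[0];print("tcp px",px)
u,v=np.int32(px);im=b["pixels"][max(0,v-80):v+60,u-80:u+80].copy()
cv2.imwrite(f"pics/{sys.argv[1]}.png",cv2.resize(im,None,fx=5,fy=4.2,interpolation=cv2.INTER_CUBIC)[:600])
E
python3 tip.py tip1
```

```text
pos [ 0.5   -0.279  0.063] g 43.81159277159961 F [ 0.201 -0.223 -0.658]
-80 -y 22 y -33.4 -31.1 -19.8 z -6.4 10.7
-75 -y 17 y -33.3 -31.1 -27.0 z -6.5 10.7
-70 -y 26 y -33.7 -30.4 -24.9 z -8.8 10.8
-65 -y 26 y -34.2 -31.9 -24.2 z -7.8 10.6
-60 -y 18 y -34.5 -31.7 -23.2 z -8.1 10.5
-55 -y 20 y -33.0 -30.7 -21.8 z -7.9 10.7
-55 +y 4 y 20.3 21.3 23.1 z 2.1 9.0
-50 -y 25 y -33.7 -31.0 -21.3 z -7.8 11.0
-50 +y 13 y 19.3 20.9 30.5 z 2.8 11.1
-45 -y 19 y -32.6 -31.2 -27.2 z -7.3 10.6
-45 +y 10 y 18.9 21.4 31.6 z 0.6 11.0
-40 -y 13 y -32.3 -31.5 -18.2 z -6.9 10.6
-40 +y 13 y 19.0 21.2 24.0 z 0.9 11.2
-35 -y 6 y -28.1 -25.6 -24.5 z -3.9 10.7
-35 +y 10 y 18.6 20.7 23.9 z 1.6 9.7
-30 +y 3 y 21.3 22.7 23.3 z 3.5 10.2
tcp px [354.589 312.14 ]
```

View pics/tip1.png

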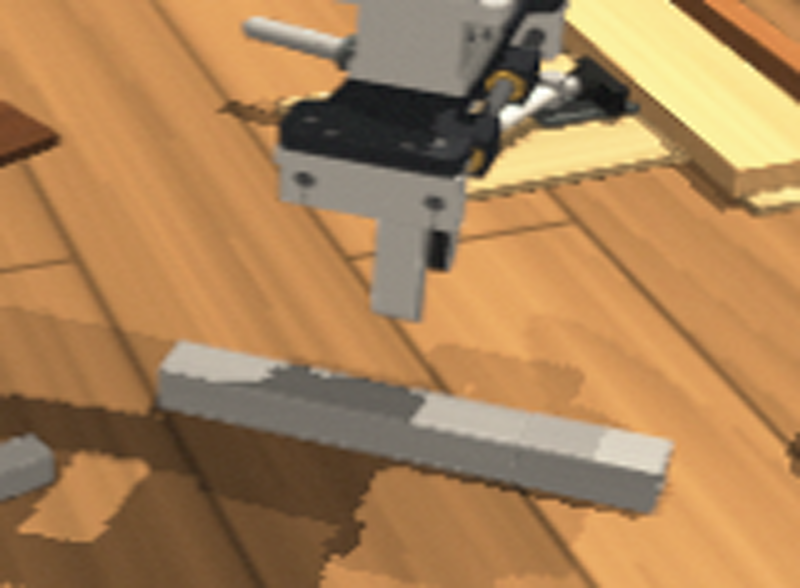

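```bash
python3 - <<'E'
from pl import *
b=cams.read_camera("side");s,x,R=pose()
g=s["gripper_width"]*94;print(g,x)
for xx in(-40,-36,-32,-28,0):
    print(xx,[proj(b,x+R@np.array([xx,-(g/2+12.5),z])/1000)[0].round(1) for z in(-9,9)])
u0,v0=335,280
cv2.imwrite("pics/tip2.png",cv2.resize(b["pixels"][v0:v0+60,u0:u0+60],(600,600),interpolation=cv2.INTER_CUBIC))
E
```

```text
48.084533964523125 [ 0.5   -0.279  0.063]
-40 [array([346.1, 306.3]), array([354.8, 308.3])]
-36 [array([346. , 307.9]), array([354.7, 309.9])]
-32 [array([345.9, 309.4]), array([354.6, 311.5])]
-28 [array([345.8, 311. ]), array([354.4, 313.1])]
0 [array([345.1, 321.9]), array([353.6, 324. ])]
```

View pics/tip2.png

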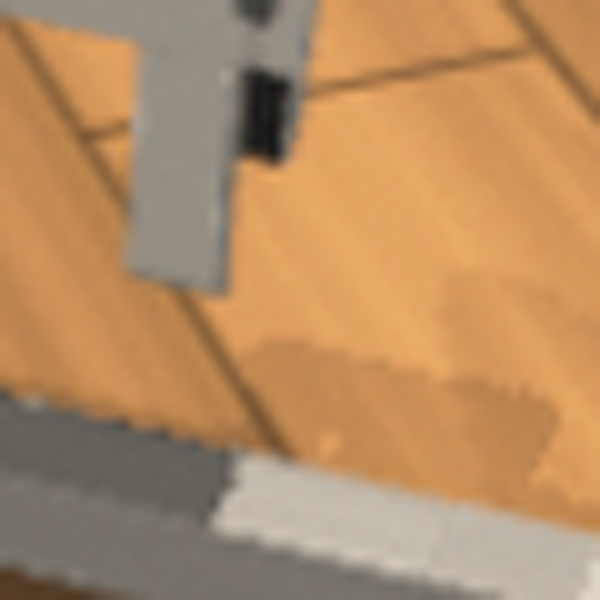

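Fingers are really about 34 mm shorter than the reported TCP: the tip edge at (353,308) corresponds to tool x of about -34 mm. I'll take that offset as real, and lower in stages while watching the force.

Request:
play_rows(commands=[[0.006,0,0,0,-6,2,60],[0,0,0,20,0,0,60],[0,0,0,20,0,0,60],[0,0,0,15,0,0,60],[0,0,0,10,0,0,60],[0,0,0,10,0,0,60],[0,0,0,6,0,0,60],[0,0,0,0,0,0,60],[0,0,0,0,0,0,60]])

```text
t: 7.93
ee_pos: [0.499, -0.2862, -0.0167]
eef_rot: [0.666, 0.237, 0.666, -0.237]
wrist_force: [0.0, 0.1, 0.2]
gripper_width: 0.641
```

```bash
python3 tip.py tip3
```

```text
pos [ 0.499 -0.286 -0.016] g 59.68270635560657 F [ 0.213 -0.707  0.231]
-80 -y 20 y -45.0 -41.9 -35.8 z -6.9 10.4
-75 -y 22 y -45.5 -42.1 -35.5 z -8.5 10.2
-70 -y 19 y -43.5 -41.8 -32.4 z -8.9 10.3
-65 -y 18 y -44.5 -41.6 -33.0 z -9.2 10.1
-60 -y 19 y -44.4 -41.3 -31.7 z -8.5 9.8
-55 -y 20 y -43.0 -40.8 -30.7 z -8.5 9.9
-55 +y 2 y 36.0 36.9 37.9 z 9.4 10.0
-50 -y 11 y -42.9 -41.2 -37.4 z -7.7 9.9
-50 +y 2 y 35.6 36.0 36.4 z 10.1 10.4
tcp px [353.42  342.823]
```

View pics/tip3.png

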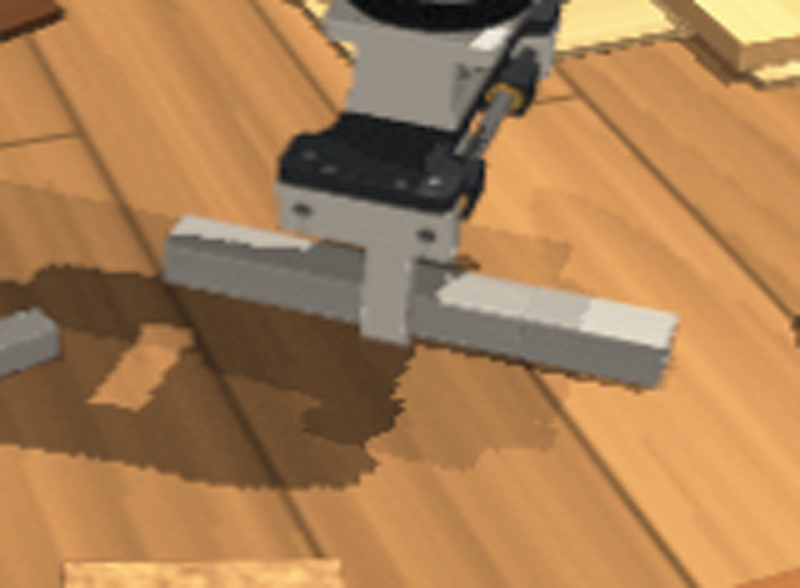

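The near finger now straddles the bar in front, with its tip at about (351,322). I'll go down 11 mm more in small steps and then grip.

Request:
play_rows(commands=[[0,0,0,4,0,0,60],[0,0,0,3,0,0,60],[0,0,0,2,0,0,60],[0,0,0,2,0,0,60],[0,0,0,0,0,0,50]])

```text
t: 8.4
ee_pos: [0.4989, -0.2861, -0.0278]
eef_rot: [0.666, 0.237, 0.666, -0.237]
wrist_force: [-0.4, -0.1, 0.5]
gripper_width: 0.593
```

Request:
play_rows(commands=[[0,0,0,2,0,0,45],[0,0,0,1,0,0,40],[0,0,0,0,0,0,36],[0,0,0,0,0,0,30]])

```text
t: 8.73
ee_pos: [0.5011, -0.2879, -0.028]
eef_rot: [0.668, 0.236, 0.665, -0.237]
wrist_force: [-0.6, 0.5, 10.8]
gripper_width: 0.348
```

Request:
play_rows(commands=[[0,0,0,-4.5,0,0,34],[0,0,0,0,0,0,30],[0,0,0,0,0,0,24],[0,0,0,0,0,0,15],[0,0,0,0,0,0,10],[0,0,0,0,0,0,10]])

```text
t: 9.23
ee_pos: [0.4988, -0.2858, -0.0264]
eef_rot: [0.666, 0.237, 0.666, -0.237]
wrist_force: [-0.3, 1.4, 2.6]
gripper_width: 0.275
```

```bash
python3 tip.py tip4; python3 - <<'E'
from pl import *
plan([.5,-.286,-.02],50.9)
E
```

```text
pos [ 0.499 -0.286 -0.026] g 25.97248953981151 F [-0.123  1.175  2.854]
-80 -y 4 y -26.7 -26.2 -25.2 z -2.6 10.5
-75 -y 19 y -26.0 -24.7 -19.0 z -7.3 10.7
-70 -y 19 y -26.6 -24.3 -16.3 z -6.7 10.6
-65 -y 18 y -27.9 -25.1 -14.8 z -7.6 10.1
-60 -y 10 y -26.0 -24.0 -15.9 z -8.5 10.5
tcp px [352.811 346.19 ]
t 9.2833 pos [ 0.499 -0.286 -0.026] y yaw 50.88033784028715 q [-0.718  0.344  1.852  0.     0.946 -1.606] F [-0.123  1.175  2.854] T [0.235 0.033 0.034] g 25.97248953981151
turn [-0. -0. -0.] deg [-0.02  -0.026 -0.012] | shift before-turn frame [-6.355  0.608  1.062] after-turn frame [-6.354  0.606  1.065]
```

View pics/tip4.png

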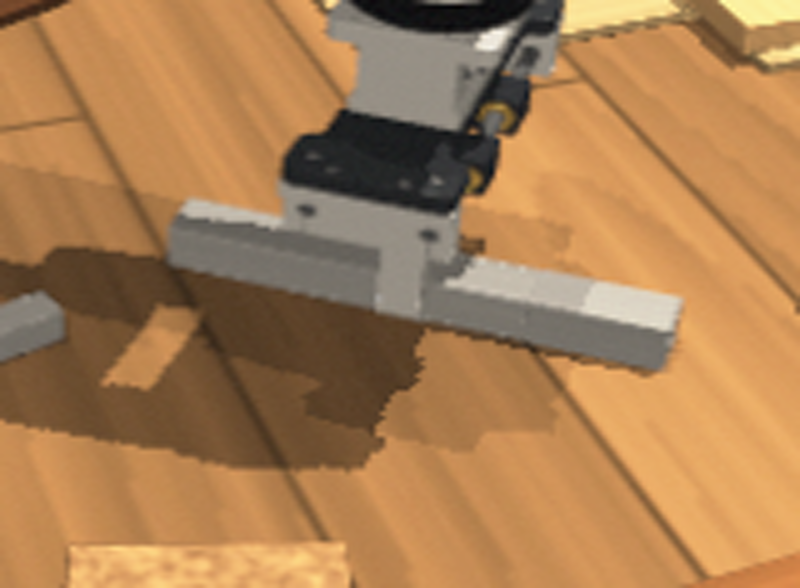

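Request:
play_rows(commands=[[0,0,0,-8,0,0,10],[0,0,0,-20,0,0,10],[0,0,0,-32,0,0,10],[0,0,0,-32,0,0,10],[0.098,0,0,0,0,0,10],[0.098,0,0,0,0,0,10],[0,0,0,0,0,0,10]])

```text
t: 9.87
ee_pos: [0.4983, -0.2857, 0.0657]
eef_rot: [0.639, 0.301, 0.64, -0.301]
wrist_force: [0.3, -0.1, -4.2]
gripper_width: 0.274
```

Request:
play_rows(commands=[[0,0,0,0,10,-15,10],[0,0,0,0,20,-30,10],[0,0,0,0,20,-30,10],[0,0,0,0,20,-30,10],[0,0,0,0,20,-30,10],[0,0,0,0,20,-30,10],[0,0,0,0,20,-30,10],[0,0,0,0,20,-30,10],[0,0,0,0,20,-30,10],[0,0,0,0,20,-30,10],[0,0,0,0,20,-30,10],[0,0,0,0,20,-30,10],[0,0,0,0,19,-17,10],[0,0,0,0,0,0,10],[0,0,0,0,0,0,10]])

```text
t: 11.12
ee_pos: [0.4584, 0.1524, 0.0648]
eef_rot: [0.64, 0.299, 0.641, -0.3]
wrist_force: [0.4, 0.2, -3.2]
gripper_width: 0.277
```

```bash
cat > see.py <<'E'
from pl import *
import sys
plan([.459,.152,.0156],None)
a=cams.read_camera("top");b=cams.read_camera("side")
cv2.imwrite(f"pics/{sys.argv[1]}.png",np.hstack([cv2.resize(a["pixels"][120:300,200:380],(400,400),interpolation=cv2.INTER_CUBIC),cv2.resize(b["pixels"][150:300,250:400],(400,400),interpolation=cv2.INTER_CUBIC)]))
s,x,R=pose()
for n,p in(("top",a),("side",b)):
    L=((cloud(p)-x)@R*1000).reshape(-1,3)
    # bar part: tool x between -60 and -5 ; along z
    for lo in list(range(20,112,10))+[108,112,116,120]+list(range(-110,-20,20)):
        k=(L[:,2]>=lo)&(L[:,2]<lo+(10 if lo<100 else 4))&(abs(L[:,1])<22)&(L[:,0]>-80)&(L[:,0]<-15)
        if k.sum()>2:
            Q=L[k];t=Q[Q[:,0]<np.percentile(Q[:,0],30)+3]
            print(n,lo,k.sum(),"top x",np.percentile(Q[:,0],[5,50]).round(1),"y",Q[:,1].min().round(1),Q[:,1].max().round(1),"xmax",Q[:,0].max().round(1))
E
python3 see.py c1
```

```text
t 11.1167 pos [0.458 0.152 0.065] y yaw 39.93155986927115 q [ 0.086 -0.01   2.058 -0.001  1.095 -0.611] F [ 0.445  0.225 -3.183] T [-0.104 -0.021  0.072] g 26.044862857898796
turn [-0.    -0.001  0.002] deg [-0.    -0.045  0.12 ] | shift before-turn frame [49.234  0.309  0.696] after-turn frame [49.235  0.207  0.658]
top 40 8 top x [-54.3 -45.6] y -12.1 -8.3 xmax -28.2
top 50 32 top x [-54.7 -51.5] y -12.0 4.8 xmax -26.6
top 60 52 top x [-56.6 -51.7] y -12.3 14.6 xmax -30.9
top 70 57 top x [-56.6 -52.5] y -11.5 14.6 xmax -25.8
top 80 55 top x [-56.7 -52. ] y -11.8 14.7 xmax -26.8
top 90 56 top x [-55.4 -52.1] y -11.7 14.5 xmax -26.5
top 100 21 top x [-54.7 -52.3] y -11.3 14.6 xmax -34.5
top 108 11 top x [-55. -52.] y -11.4 13.7 xmax -28.4
top -70 9 top x [-54.2 -52.4] y 9.0 13.3 xmax -48.4
top -50 8 top x [-56.1 -53.9] y -2.0 13.4 xmax -49.9
side 20 42 top x [-53.6 -47.2] y -15.1 11.6 xmax -27.8
side 30 41 top x [-53.7 -48.4] y -15.2 15.8 xmax -26.9
side 40 41 top x [-53.4 -46. ] y -15.9 12.8 xmax -28.4
side 50 38 top x [-52.6 -48.4] y -14.1 15.8 xmax -26.3
side 60 42 top x [-53.1 -46.8] y -16.6 14.7 xmax -25.7
side 70 45 top x [-53.3 -45.4] y -14.6 13.0 xmax -26.5
side 80 43 top x [-53.7 -46.1] y -17.2 14.1 xmax -26.2
side 90 42 top x [-53.6 -48.9] y -16.0 10.9 xmax -26.5
side 100 25 top x [-53.3 -40.7] y -15.0 13.7 xmax -27.9
side 110 33 top x [-51.6 -38.1] y -14.5 13.7 xmax -25.4
side 108 44 top x [-52.5 -39.9] y -14.5 16.8 xmax -25.4
side 112 7 top x [-51.1 -45.9] y -13.2 10.5 xmax -31.5
side -110 24 top x [-53.4 -45.6] y -12.6 15.2 xmax -27.2
side -90 38 top x [-54.  -48.3] y -13.9 15.1 xmax -28.1
side -70 36 top x [-53.2 -47.2] y -14.2 14.5 xmax -25.0
side -50 41 top x [-53.5 -47.7] y -14.7 12.2 xmax -28.2
side -30 25 top x [-52.6 -42.5] y -14.8 -2.8 xmax -27.9
```

View pics/c1.png

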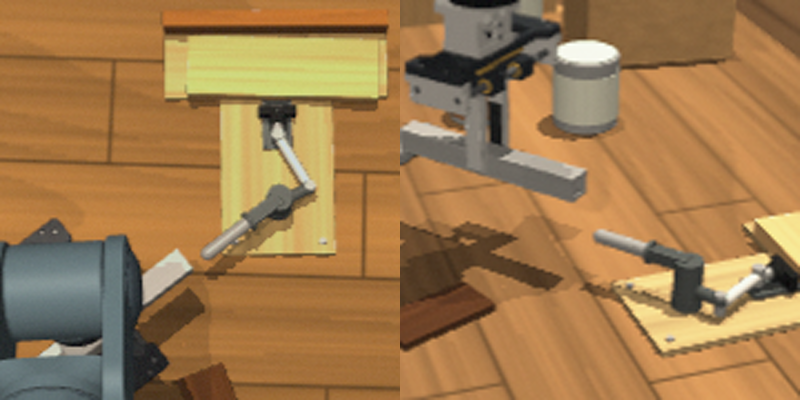

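The bar is held level. The top view shows the mouth roughly in line with the stub tip, with about 18 mm between them. Next I'll measure the relative alignment in one frame.

```bash
cat > al.py <<'E'
from pl import *
def fit(P,a,d,rng,skip,hw,zr,iters=4):
    for it in range(iters):
        n=np.array([-d[1],d[0]]);s=(P[:,:2]-a)@d; w=(P[:,:2]-a)@n
        m=(abs(w)<hw)&(P[:,2]>zr[0])&(P[:,2]<zr[1]);S=[];W=[];D=[]
        for lo in np.arange(*rng,.004):
            if skip and skip[0]<lo<skip[1]: continue
            k=m&(s>=lo)&(s<lo+.004)
            if k.sum()<4: continue
            S.append(lo+.002);W.append((w[k].min()+w[k].max())/2);D.append(np.ptp(w[k]))
        c=np.polyfit(S,W,1);res=np.std(np.array(W)-np.polyval(c,S));a=a+n*c[1];d=d+n*c[0];d/=np.linalg.norm(d)
    return a,d,np.mean(D),res
def run():
    p=cams.read_camera("top");P=cloud(p).reshape(-1,3);P=P[np.isfinite(P).all(1)]
    d0=np.array([np.cos(2.263),np.sin(2.263)])
    a,d,D,res=fit(P,np.array([.582,.003]),d0,(-.028,.054),(-.013,.009),.02,(.045,.075))
    s=(P[:,:2]-a)@d;n=np.array([-d[1],d[0]]);w=(P[:,:2]-a)@n
    k=(abs(w)<.012)&(P[:,2]>.045)&(P[:,2]<.07)&(s>.03)&(s<.075);tip=a+d*s[k].max()
    print("stub yaw",np.degrees(np.arctan2(d[1],d[0])),"w",D,"res",res,"tip",tip)
    s_,x,R=pose()
    bz=x[2]+.0524; y=R[:2,1];z=R[:2,2]
    b0=x[:2]+z*.085+y*.0015
    a2,d2,D2,r2=fit(P,b0,-z,(-.022,.022),None,.025,(bz-.006,bz+.006))
    n2=np.array([-d2[1],d2[0]]);s2=(P[:,:2]-a2)@d2;w2=(P[:,:2]-a2)@n2
    k=(abs(w2)<.012)&(abs(P[:,2]-bz)<.006)&(abs(s2)<.045);m=a2+d2*s2[k].min()
    print("bar yaw(rev)",np.degrees(np.arctan2(d2[1],d2[0])),"w",D2,"res",r2,"mouth",m,"top z",np.median(P[k,2]))
    r=m-tip; print("mouth rel tip: along stub",r@d*1000,"lateral(left of stub dir)",r@n*1000)
    print("needed shift of tool y (mm)",-(r@n)*1000*(n@y), "turn about tool x deg",np.degrees(np.arctan2(d2[1],d2[0])-np.arctan2(d[1],d[0])))
    zt=P[(abs(w)<.003)&(s>.012)&(s<.05)&(P[:,2]>.045)&(P[:,2]<.075),2];print("stub top z",np.median(zt))
if __name__=="__main__": run(); run()
E
python3 al.py
```

```text
stub yaw 129.73573660751717 w 0.013807433684631326 res 0.000534259238750101 tip [0.541 0.052]
bar yaw(rev) 129.9727849924638 w 0.02536996471840346 res 0.0004730011371488342 mouth [0.53  0.066] top z 0.11738560577498577
mouth rel tip: along stub 17.35514916477888 lateral(left of stub dir) -0.06637457241591085
needed shift of tool y (mm) -0.06637443494785132 turn about tool x deg 0.2370483849466215
stub top z 0.06147223924734703
stub yaw 129.7329193710323 w 0.013723925899923028 res 0.00042657216604942357 tip [0.541 0.052]
bar yaw(rev) 130.94494456375526 w 0.024829878617518307 res 0.0003029345495533744 mouth [0.531 0.066] top z 0.11761693625148419
mouth rel tip: along stub 17.33437397981948 lateral(left of stub dir) -0.2826948337608509
needed shift of tool y (mm) -0.28269399574204973 turn about tool x deg 1.212025192722956
stub top z 0.06280364182990386
```

Request:
play_rows(commands=[[0,0,0,15,0,0,10],[0,0,0,20,0,0,10],[0,0,0,10,0,0,10],[0,0,0,4.2,0,0,10],[0,0,0,0,0,0,10],[0,0,0,0,0,0,10]])

```text
t: 11.82
ee_pos: [0.46, 0.1513, 0.0169]
eef_rot: [0.64, 0.301, 0.64, -0.301]
wrist_force: [-0.4, 0.6, -3.6]
gripper_width: 0.276
```

```bash
python3 al.py; python3 - <<'E'
from pl import *
plan([.459,.152,.0156],39.7)
b=cams.read_camera("side");a=cams.read_camera("top")
cv2.imwrite("pics/c2.png",np.hstack([cv2.resize(a["pixels"][190:270,250:330],(400,400),interpolation=cv2.INTER_CUBIC),cv2.resize(b["pixels"][215:275,290:370],(534,400),interpolation=cv2.INTER_CUBIC)])[:,:800])
E
```

```text
stub yaw 129.676507659954 w 0.013756868827341997 res 0.0004154948811472872 tip [0.542 0.052]
bar yaw(rev) 131.22976705188256 w 0.02474123373858923 res 0.0006814617125876259 mouth [0.532 0.066] top z 0.0696208670186517
mouth rel tip: along stub 17.486438722975013 lateral(left of stub dir) -1.5302710149956962
needed shift of tool y (mm) -1.5302694916040778 turn about tool x deg 1.553259391928549
stub top z 0.0631138161086641
stub yaw 129.8597498256439 w 0.013446296356587907 res 0.00042163613986789995 tip [0.541 0.052]
bar yaw(rev) 130.98044492317862 w 0.024848822787570436 res 0.000520886722648619 mouth [0.531 0.067] top z 0.06978928067192879
mouth rel tip: along stub 17.513750580901654 lateral(left of stub dir) -1.6663049928761384
needed shift of tool y (mm) -1.6662908002080918 turn about tool x deg 1.1206950975347438
stub top z 0.061530223079164656
t 11.9167 pos [0.461 0.152 0.018] y yaw 39.64133339714134 q [ 0.083  0.074  2.075  0.     0.991 -0.608] F [-0.254  0.111 -2.448] T [-0.051 -0.054 -0.   ] g 25.73361553953426
turn [-0.001  0.001 -0.002] deg [-0.059  0.061 -0.091] | shift before-turn frame [ 1.975 -0.936 -1.36 ] after-turn frame [ 1.978 -0.931 -1.359]
```

View pics/c2.png

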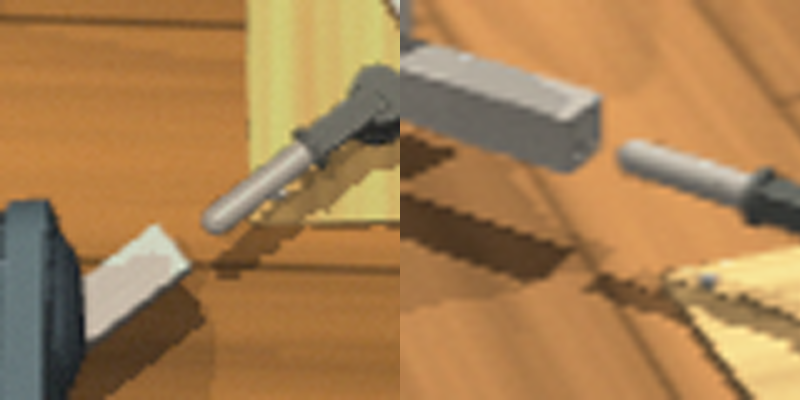

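Request:
play_rows(commands=[[0.015,0,0,1.7,0,0,10],[0,0,0,0,0,0,10],[0,0,0,0,0,0,10]])

```text
t: 12.27
ee_pos: [0.4595, 0.1516, 0.0149]
eef_rot: [0.638, 0.306, 0.638, -0.306]
wrist_force: [-0.6, 0.0, -3.6]
gripper_width: 0.273
```

```bash
python3 al.py;python3 - <<'E'
from pl import *
plan([.459,.152,.0156],39.7)
b=cams.read_camera("side");P=cloud(b);s,x,R=pose();L=((P-x)@R*1000).reshape(-1,3);P=P.reshape(-1,3)
for lo in(-100,-80,-60,30,50,70,90,100):
    k=(abs(L[:,2]-lo)<10)&(abs(L[:,1]-1)<9)&(L[:,0]<-40)&(L[:,0]>-65); print(lo,k.sum(),np.median(P[k,2]))
k=(abs(L[:,1])<20)&(L[:,2]>128)&(L[:,2]<180)&(P[:,2]>.045);print("stub zmax side",np.percentile(P[k,2],[80,95]))
E
```

```text
stub yaw 129.59251283851395 w 0.013628612626869796 res 0.0005539383841193421 tip [0.541 0.052]
bar yaw(rev) 129.58683734573648 w 0.02491682968822824 res 0.00026492537477831694 mouth [0.53  0.066] top z 0.06723023219851453
mouth rel tip: along stub 18.089615702574463 lateral(left of stub dir) 0.489748672196482
needed shift of tool y (mm) 0.48970124311812985 turn about tool x deg -0.0056754927774554376
stub top z 0.06253144285006695
stub yaw 129.70556114553037 w 0.013632195411771316 res 0.0003454093174008417 tip [0.542 0.052]
bar yaw(rev) 129.07141930687544 w 0.024850328016053923 res 0.00025556283466154136 mouth [0.529 0.066] top z 0.06710277395386369
mouth rel tip: along stub 18.36531954717306 lateral(left of stub dir) 0.8415219179213141
needed shift of tool y (mm) 0.8414152486858878 turn about tool x deg -0.6341418386549422
stub top z 0.06254807488201068
t 12.3667 pos [0.46  0.152 0.015] y yaw 38.79328457374967 q [ 0.084  0.078  2.077 -0.     0.987 -0.593] F [-0.144 -0.551 -3.948] T [-0.063  0.006  0.02 ] g 25.83354832592376
turn [-0.016  0.    -0.   ] deg [-0.907  0.003 -0.003] | shift before-turn frame [-0.694 -0.223 -0.688] after-turn frame [-0.694 -0.212 -0.691]
-100 18 0.0670664975528889
-80 21 0.06730753551571168
-60 19 0.06734670078644515
30 24 0.06715616479815988
50 23 0.06719636608533901
70 22 0.0671692446607924
90 24 0.06753357509786251
100 27 0.06750877073007239
stub zmax side [0.061 0.063]
```

Request:
play_rows(commands=[[-0.004,0,0,-0.8,0.3,5,10],[0,0,0,0,0,7,10],[0,0,0,0,0,3,10],[0,0,0,0,0,2,10],[0,0,0,0,0,2,10],[0,0,0,0,0,2,10]])

```text
t: 12.92
ee_pos: [0.4731, 0.1352, 0.0156]
eef_rot: [0.638, 0.304, 0.638, -0.304]
wrist_force: [0.2, -0.0, -4.6]
gripper_width: 0.274
```

```bash
python3 - <<'E'
from pl import *
plan([.459,.152,.0156],39.7)
b=cams.read_camera("side");a=cams.read_camera("top")
cv2.imwrite("pics/c3.png",np.hstack([cv2.resize(a["pixels"][190:270,250:330],(400,400),interpolation=cv2.INTER_CUBIC),cv2.resize(b["pixels"][215:275,310:370],(400,400),interpolation=cv2.INTER_CUBIC)]))
E
```

```text
t 12.9167 pos [0.473 0.135 0.016] y yaw 39.00647692796338 q [ 0.047  0.095  2.057  0.     0.99  -0.633] F [ 0.158 -0.041 -4.608] T [-0.101  0.038  0.017] g 25.758352251078065
turn [-0.012 -0.     0.   ] deg [-0.694 -0.006  0.008] | shift before-turn frame [ -0.003  -0.394 -21.961] after-turn frame [ -0.005  -0.128 -21.964]
```

View pics/c3.png

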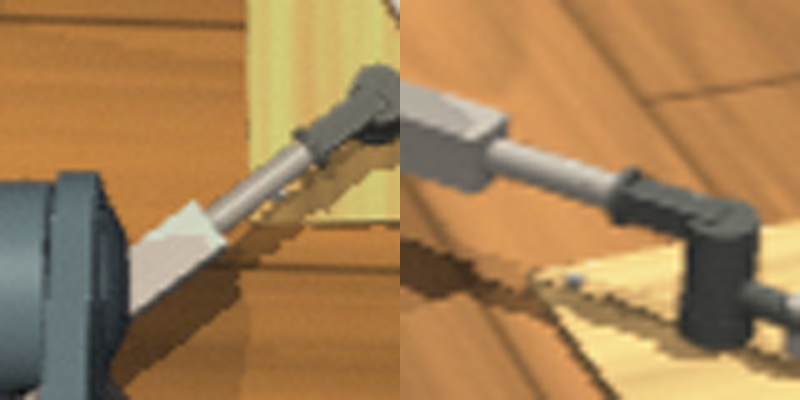

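The mouth has started over the stub tip (top view crop about (215,235), side crop about (495,150)), with no side force. I'll continue in steps.

Request:
play_rows(commands=[[0,0,0,0,0,3,10],[0,0,0,0,0,3,10],[0,0,0,0,0,3,10],[0,0,0,0,0,3,10],[0,0,0,0,0,0,10]])

```text
t: 13.43
ee_pos: [0.4811, 0.1257, 0.0158]
eef_rot: [0.638, 0.304, 0.638, -0.304]
wrist_force: [0.1, 0.2, -4.2]
gripper_width: 0.274
```

Request:
play_rows(commands=[[0,0,0,0,0,3,10],[0,0,0,0,0,3,10],[0,0,0,0,0,3,10],[0,0,0,0,0,0,10]])

```text
t: 13.77
ee_pos: [0.4868, 0.1187, 0.0158]
eef_rot: [0.638, 0.304, 0.638, -0.304]
wrist_force: [0.3, 0.4, -4.3]
gripper_width: 0.274
```

```bash
python3 - <<'E'
from pl import *
plan([.459,.152,.0156],39.7)
s,x,R=pose();print("F tool",R.T@s["wrist_force"],"T tool",R.T@s["wrist_torque"])
E
```

```text
t 13.7667 pos [0.487 0.119 0.016] y yaw 38.99569634949987 q [ 0.013  0.115  2.035 -0.     0.992 -0.668] F [ 0.283  0.41  -4.324] T [-0.1    0.034 -0.037] g 25.747026705785284
turn [-0.012  0.    -0.   ] deg [-0.704  0.022 -0.017] | shift before-turn frame [  0.156  -0.638 -43.341] after-turn frame [  0.173  -0.106 -43.345]
F tool [ 4.324  0.476 -0.142] T tool [ 0.037 -0.057 -0.09 ]
```

Request:
play_rows(commands=[[0,0,0,0,0.03,3,10],[0,0,0,0,0.03,3,10],[0,0,0,0,0.03,3,10],[0,0,0,0,0.03,3,10],[0,0,0,0,0,0,10]])

```text
t: 14.18
ee_pos: [0.4944, 0.1094, 0.0158]
eef_rot: [0.638, 0.305, 0.638, -0.304]
wrist_force: [0.2, -0.5, -4.2]
gripper_width: 0.274
```

Request:
play_rows(commands=[[0,0,0,0,0.03,3,10],[0,0,0,0,0.03,3,10],[0,0,0,0,0.03,3,10],[0,0,0,0,0.03,3,10],[0,0,0,0,0,0,10]])

```text
t: 14.6
ee_pos: [0.5021, 0.1002, 0.0158]
eef_rot: [0.638, 0.304, 0.638, -0.304]
wrist_force: [-0.2, 0.3, -3.6]
gripper_width: 0.275
```

```bash
cat > f.py <<'E'
from pl import *
import sys
plan([.459,.152,.0156],39.7)
s,x,R=pose();print("F tool",R.T@s["wrist_force"],"T tool",R.T@s["wrist_torque"])
b=cams.read_camera("side");a=cams.read_camera("top")
cv2.imwrite(f"pics/{sys.argv[1]}.png",np.hstack([cv2.resize(a["pixels"][170:270,250:350],(400,400),interpolation=cv2.INTER_CUBIC),cv2.resize(b["pixels"][215:285,310:380],(400,400),interpolation=cv2.INTER_CUBIC)]))
E
python3 f.py c4
```

```text
t 14.6 pos [0.502 0.1   0.016] y yaw 38.99021238161515 q [-0.025  0.139  2.007 -0.     0.995 -0.705] F [-0.183  0.281 -3.557] T [-0.058 -0.032 -0.006] g 25.85981245229855
turn [-0.012  0.    -0.   ] deg [-0.71   0.022 -0.015] | shift before-turn frame [  0.149  -0.866 -67.383] after-turn frame [  0.175  -0.031 -67.388]
F tool [ 3.557  0.033 -0.335] T tool [ 0.006 -0.066 -0.011]
```

View pics/c4.png

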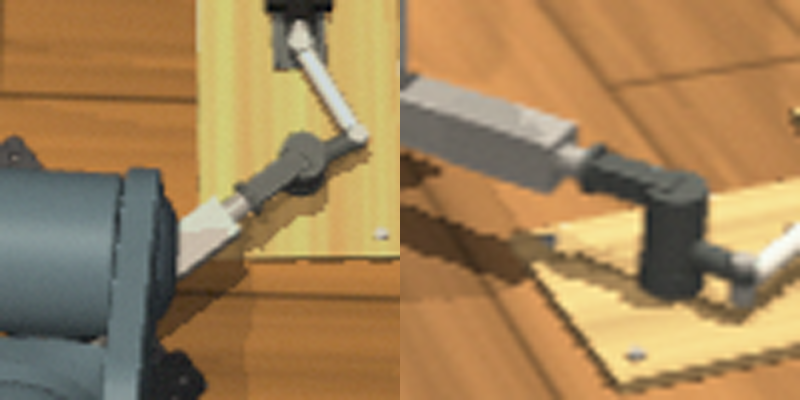

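The bar is nearly on, with about 11 mm of stub still showing and no force. I'll finish in 1 mm steps until it bottoms out.

Request:
play_rows(commands=[[0,0,0,0,0.03,3,10],[0,0,0,0,0.03,3,10],[0,0,0,0,0.02,2,10],[0,0,0,0,0.01,1,10],[0,0,0,0,0,0,10]])

```text
t: 15.12
ee_pos: [0.5075, 0.0935, 0.0157]
eef_rot: [0.638, 0.304, 0.638, -0.304]
wrist_force: [-0.0, 0.2, -3.5]
gripper_width: 0.277
```

Request:
play_rows(commands=[[0,0,0,0,0.01,1,10],[0,0,0,0,0,0,10]])

```text
t: 15.28
ee_pos: [0.508, 0.0929, 0.0157]
eef_rot: [0.638, 0.304, 0.638, -0.304]
wrist_force: [1.1, -0.1, -3.5]
gripper_width: 0.275
```

Request:
play_rows(commands=[[0,0,0,0,0.01,1,10],[0,0,0,0,0,0,10]])

```text
t: 15.45
ee_pos: [0.5086, 0.0921, 0.0157]
eef_rot: [0.638, 0.304, 0.638, -0.304]
wrist_force: [0.5, -0.1, -2.8]
gripper_width: 0.274
```

Request:
play_rows(commands=[[0,0,0,0,0.01,1,10],[0,0,0,0,0,0,10]])

```text
t: 15.62
ee_pos: [0.509, 0.0915, 0.0156]
eef_rot: [0.638, 0.304, 0.638, -0.304]
wrist_force: [-1.2, 0.5, -2.9]
gripper_width: 0.27
```

Request:
play_rows(commands=[[0,0,0,0,0,0.7,10],[0,0,0,0,0,0,10]])

```text
t: 15.78
ee_pos: [0.5091, 0.0914, 0.0156]
eef_rot: [0.638, 0.304, 0.639, -0.304]
wrist_force: [-3.1, 3.4, -1.4]
gripper_width: 0.275
```

```bash
python3 f.py c5
```

```text
t 15.7833 pos [0.509 0.091 0.016] y yaw 39.01026228779593 q [-0.042  0.152  1.993  0.001  0.998 -0.724] F [-3.08   3.426 -1.438] T [0.494 0.37  0.016] g 25.851051159249934
turn [-0.012 -0.002  0.   ] deg [-0.69  -0.091  0.019] | shift before-turn frame [  0.077  -0.754 -78.66 ] after-turn frame [ -0.048   0.193 -78.664]
F tool [ 1.445 -0.236 -4.599] T tool [-0.017  0.617  0.023]
```

View pics/c5.png

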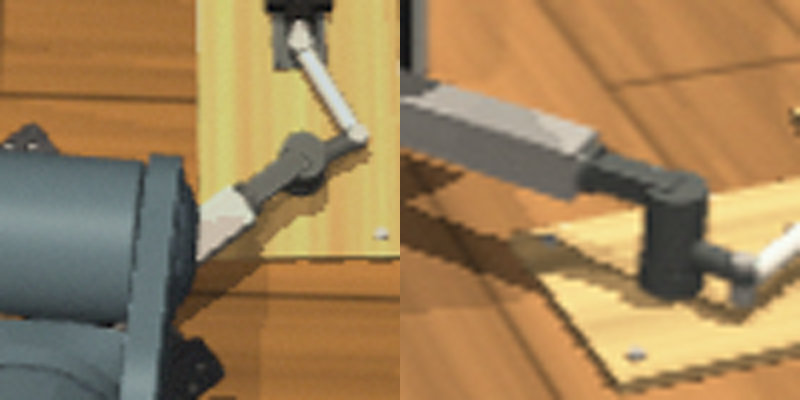

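The bar is bottomed out: about 4.6 N axial, and the mouth is at the collar. I'll ease the axial press and loosen the jaws to a 1 mm slip fit so the bar can follow its own arc. Then I'll swing it with -y moves and turns about tool x.

Request:
play_rows(commands=[[0,0,0,0,0,-0.6,10],[0,0,0,0,0,0,28],[0,0,0,0,0,0,28],[0,0,0,0,0,0,28],[0,0,0,0,0,0,28]])

```text
t: 16.3
ee_pos: [0.5102, 0.091, 0.0163]
eef_rot: [0.639, 0.304, 0.638, -0.304]
wrist_force: [0.3, -0.1, 0.1]
gripper_width: 0.297
```

Request:
play_rows(commands=[[-0.012,0,0,0,-1,0,28],[-0.012,0,0,0,-1.5,0,28],[-0.012,0,0,0,-2,0.02,28],[-0.025,0,0,0,-4,0.05,28],[-0.025,0,0,0,-4,0.05,28],[-0.025,0,0,0,-4,0.05,28]])

```text
t: 16.8
ee_pos: [0.4972, 0.08, 0.0158]
eef_rot: [0.655, 0.268, 0.654, -0.268]
wrist_force: [0.9, 0.6, 0.8]
gripper_width: 0.299
```

```bash
cat > w.py <<'E'
from pl import *
s,x,R=pose()
piv=np.array([.6117,-.0308])
r=x[:2]+R[:2,1]*.001-piv
print("t",s["t"],"g",s["gripper_width"]*94,"radius",np.hypot(*r)*1000,"ang stub by TCP",np.degrees(np.arctan2(r[1],r[0]))%360,"tool y yaw+90",(np.degrees(np.arctan2(R[1,1],R[0,1]))+90)%360,"z",x[2])
print("F tool",R.T@s["wrist_force"],"T tool",R.T@s["wrist_torque"],"q",s["q"])
E
python3 w.py; python3 f.py s1
```

```text
t 16.8 g 28.090817372619732 radius 159.2948112147382 ang stub by TCP 135.58701967648287 tool y yaw+90 135.48608064474988 z 0.015785453981355897
F tool [-0.783  1.075  0.193] T tool [-0.031 -0.119  0.118] q [-0.066  0.12   2.029  0.     0.992 -0.86 ]
t 16.8 pos [0.497 0.08  0.016] y yaw 45.48608064474987 q [-0.066  0.12   2.029  0.     0.992 -0.86 ] F [0.89  0.632 0.784] T [ 0.001 -0.168  0.031] g 28.090817372619732
turn [ 0.101  0.001 -0.001] deg [ 5.786  0.035 -0.034] | shift before-turn frame [  0.149  24.576 -77.751] after-turn frame [  0.185  16.613 -79.832]
F tool [-0.783  1.075  0.193] T tool [-0.031 -0.119  0.118]
```

View pics/s1.png

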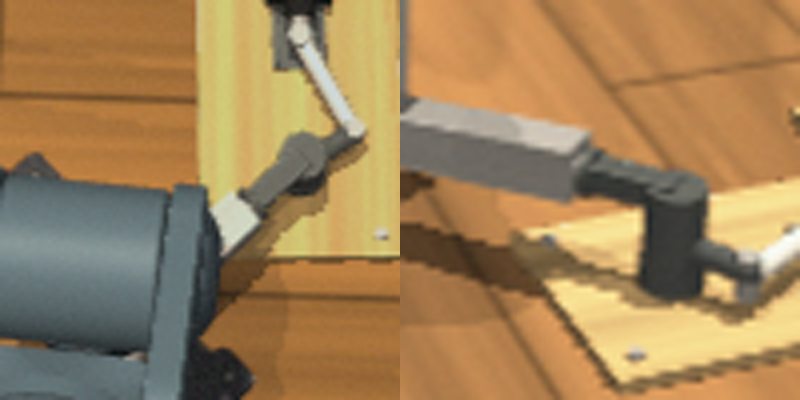

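The handle and bar are turning together, the radius is holding at 159 mm, and the push is only about 1 N. I'll continue.

Request:
play_rows(commands=[[-0.025,0,0,0,-4,0.05,28],[-0.025,0,0,0,-4,0.05,28],[-0.025,0,0,0,-4,0.05,28],[-0.025,0,0,0,-4,0.05,28],[-0.025,0,0,0,-4,0.05,28],[-0.025,0,0,0,-4,0.05,28],[-0.025,0,0,0,-4,0.05,28],[-0.025,0,0,0,-4,0.05,28],[-0.025,0,0,0,-4,0.05,28],[-0.025,0,0,0,-4,0.05,28],[-0.025,0,0,0,-4,0.05,28],[-0.025,0,0,0,-4,0.05,28]])

```text
t: 17.9
ee_pos: [0.4691, 0.0416, 0.0157]
eef_rot: [0.687, 0.168, 0.687, -0.167]
wrist_force: [0.6, 1.0, -1.1]
gripper_width: 0.293
```

```bash
python3 w.py; python3 f.py s2
```

```text
t 17.9 g 27.557944293960855 radius 159.92967973649203 ang stub by TCP 152.7239736241785 tool y yaw+90 152.61006884658443 z 0.015679151889736467
F tool [1.095 1.131 0.109] T tool [-0.005 -0.129  0.266] q [-0.153  0.046  2.109  0.001  0.986 -1.246]
t 17.9 pos [0.469 0.042 0.016] y yaw 62.610068846584426 q [-0.153  0.046  2.109  0.001  0.986 -1.246] F [ 0.618  0.955 -1.094] T [ 0.177 -0.237  0.005] g 27.557944293960855
turn [ 0.4    0.    -0.001] deg [22.91   0.013 -0.041] | shift before-turn frame [  0.119  93.377 -59.748] after-turn frame [  0.079  62.752 -91.385]
F tool [1.095 1.131 0.109] T tool [-0.005 -0.129  0.266]
```

View pics/s2.png

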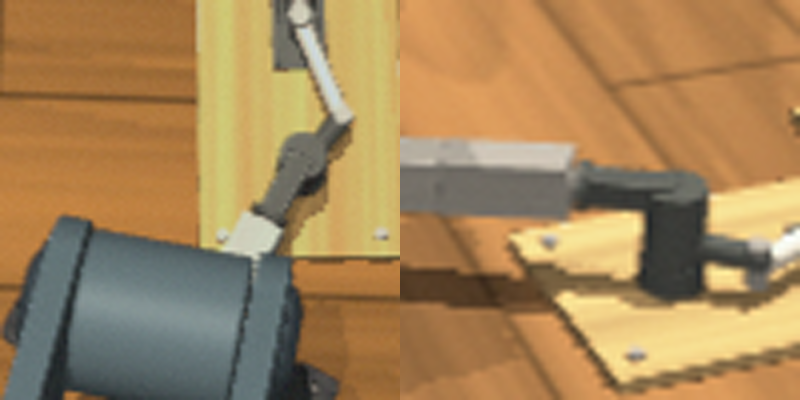

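Request:
play_rows(commands=[[-0.02,0,0,0,-3.2,0.03,28],[-0.02,0,0,0,-3.2,0.03,28],[-0.02,0,0,0,-3.2,0.03,28],[-0.02,0,0,0,-3.2,0.03,28],[-0.02,0,0,0,-3.2,0.03,28],[-0.02,0,0,0,-3.2,0.03,28],[-0.02,0,0,0,-3.2,0.03,28],[-0.02,0,0,0,-3.2,0.03,28]])

```text
t: 18.67
ee_pos: [0.4591, 0.0183, 0.0157]
eef_rot: [0.698, 0.112, 0.698, -0.112]
wrist_force: [0.5, 1.7, -0.7]
gripper_width: 0.297
```

Request:
play_rows(commands=[[-0.02,0,0,0,-3.2,0.03,28],[-0.02,0,0,0,-3.2,0.03,28],[-0.02,0,0,0,-3.2,0.03,28],[-0.02,0,0,0,-3.2,0.03,28]])

```text
t: 19.0
ee_pos: [0.4556, 0.0065, 0.0156]
eef_rot: [0.702, 0.085, 0.702, -0.084]
wrist_force: [1.5, 3.2, -0.4]
gripper_width: 0.297
```

```bash
python3 w.py
```

```text
t 19.0 g 27.945464331508774 radius 160.46812370378558 ang stub by TCP 166.20983048882297 tool y yaw+90 166.2928209538868 z 0.015621642449440927
F tool [0.449 3.434 0.715] T tool [ 0.014 -0.069  0.731] q [-0.237  0.009  2.147  0.002  0.986 -1.57 ]
```

Request:
play_rows(commands=[[-0.02,0,0,0,-3.2,0.2,28],[-0.02,0,0,0,-3.2,0.2,28],[-0.02,0,0,0,-3.2,0.2,28],[-0.02,0,0,0,-3.2,0.2,28],[-0.02,0,0,0,-3.2,0.2,28]])

```text
t: 19.42
ee_pos: [0.4527, -0.0085, 0.0154]
eef_rot: [0.705, 0.05, 0.706, -0.048]
wrist_force: [-0.4, 7.0, 1.3]
gripper_width: 0.303
```

Request:
play_rows(commands=[[-0.02,0,0,0,-3.2,0.03,28],[-0.02,0,0,0,-3.2,0.03,28],[-0.02,0,0,0,-3.2,0.03,28],[-0.02,0,0,0,-3.2,0.03,28]])

```text
t: 19.75
ee_pos: [0.4513, -0.021, 0.0153]
eef_rot: [0.706, 0.022, 0.707, -0.02]
wrist_force: [0.0, 8.3, 1.6]
gripper_width: 0.296
```

```bash
python3 w.py; python3 f.py s3
```

```text
t 19.75 g 27.860875208751775 radius 160.68019170119913 ang stub by TCP 176.1416708763096 tool y yaw+90 176.59542353302402 z 0.015343556782716483
F tool [-1.552  8.34  -0.452] T tool [-0.004  0.16   1.423] q [-0.301  0.002  2.155  0.004  0.988 -1.814]
t 19.75 pos [ 0.451 -0.021  0.015] y yaw 86.595423533024 q [-0.301  0.002  2.155  0.004  0.988 -1.814] F [0.047 8.346 1.586] T [1.43  0.075 0.002] g 27.860875208751775
turn [ 0.818 -0.003 -0.003] deg [46.896 -0.198 -0.17 ] | shift before-turn frame [  0.437 173.136  -2.61 ] after-turn frame [  -0.256  116.403 -128.193]
F tool [-1.552  8.34  -0.452] T tool [-0.004  0.16   1.423]
```

View pics/s3.png

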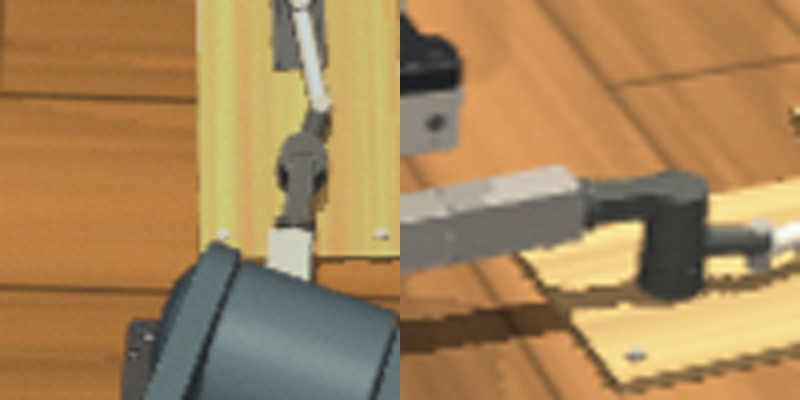

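Request:
play_rows(commands=[[-0.02,0,0,0,-3.2,0.2,28],[-0.02,0,0,0,-3.2,0.2,28],[-0.02,0,0,0,-3.2,0.2,28],[-0.02,0,0,0,-3.2,0.2,28],[-0.02,0,0,0,-3.2,0.2,28]])

```text
t: 20.27
ee_pos: [0.451, -0.0369, 0.0151]
eef_rot: [0.705, -0.013, 0.708, 0.016]
wrist_force: [-4.1, 7.0, 3.8]
gripper_width: 0.299
```

Request:
play_rows(commands=[[-0.02,0,0,0,-3.2,0.03,28],[-0.02,0,0,0,-3.2,0.03,28],[-0.02,0,0,0,-3.2,0.03,28],[-0.02,0,0,0,-3.2,0.03,28]])

```text
t: 20.6
ee_pos: [0.452, -0.0501, 0.0151]
eef_rot: [0.704, -0.042, 0.707, 0.044]
wrist_force: [-3.6, 4.6, 3.0]
gripper_width: 0.3
```

```bash
python3 w.py
```

```text
t 20.6 g 28.211369844768928 radius 160.8741215294969 ang stub by TCP 186.52002269295508 tool y yaw+90 186.9583742037192 z 0.0150570778678627
F tool [-2.938  5.053 -2.988] T tool [-0.091  0.556  0.975] q [-0.362  0.012  2.145  0.002  0.99  -2.055]
```

Request:
play_rows(commands=[[-0.012,0,0,0,-2,-0.1,28],[-0.012,0,0,0,-2,-0.1,28],[-0.012,0,0,0,-2,-0.1,28],[-0.012,0,0,0,-2,-0.1,28]])

```text
t: 20.93
ee_pos: [0.4535, -0.059, 0.0152]
eef_rot: [0.704, -0.059, 0.705, 0.061]
wrist_force: [-2.7, 3.3, 1.3]
gripper_width: 0.298
```

Request:
play_rows(commands=[[-0.012,0,0,0,-2,0,28],[-0.012,0,0,0,-2,0,28],[-0.012,0,0,0,-2,0,28],[-0.012,0,0,0,-2,0,28]])

```text
t: 21.27
ee_pos: [0.4563, -0.0681, 0.0157]
eef_rot: [0.703, -0.077, 0.703, 0.077]
wrist_force: [-0.5, 1.0, -0.1]
gripper_width: 0.295
```

```bash
python3 w.py; python3 f.py s4
```

```text
t 21.2667 g 27.743915613115146 radius 159.82580430858337 ang stub by TCP 193.12334412476565 tool y yaw+90 192.4995819935169 z 0.015687426670576654
F tool [ 0.13   1.121 -0.23 ] T tool [0.001 0.153 0.283] q [-0.394  0.023  2.133 -0.     0.985 -2.183]
t 21.2667 pos [ 0.456 -0.068  0.016] y yaw 102.4995819935169 q [-0.394  0.023  2.133 -0.     0.985 -2.183] F [-0.467  1.045 -0.131] T [ 0.244  0.21  -0.001] g 27.743915613115146
turn [1.096 0.001 0.   ] deg [62.8    0.05   0.021] | shift before-turn frame [ -0.041 214.256  50.3  ] after-turn frame [   0.087  142.675 -167.57 ]
F tool [ 0.13   1.121 -0.23 ] T tool [0.001 0.153 0.283]
```

View pics/s4.png

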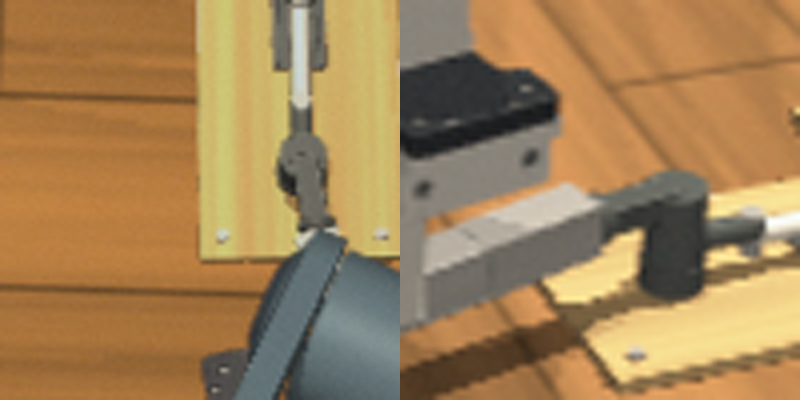

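The link is now straight, i.e. at the dead point. I'll carry on slowly with the leading finger holding back the snap.

Request:
play_rows(commands=[[-0.0125,0,0,0,-2,0,28],[-0.0125,0,0,0,-2,0,28],[-0.0125,0,0,0,-2,0,28],[-0.0125,0,0,0,-2,0,28]])

```text
t: 21.7
ee_pos: [0.4585, -0.076, 0.016]
eef_rot: [0.701, -0.095, 0.7, 0.094]
wrist_force: [1.7, -1.5, -0.1]
gripper_width: 0.299
```

Request:
play_rows(commands=[[-0.0125,0,0,0,-2,0,28],[-0.0125,0,0,0,-2,0,28],[-0.0125,0,0,0,-2,0,28]])

```text
t: 21.95
ee_pos: [0.46, -0.0818, 0.0158]
eef_rot: [0.699, -0.108, 0.699, 0.107]
wrist_force: [1.5, -1.6, -0.6]
gripper_width: 0.297
```

```bash
python3 w.py; python3 f.py s5
```

```text
t 21.95 g 27.882661060665114 radius 160.04531318754684 ang stub by TCP 198.23164417032845 tool y yaw+90 197.53054472226898 z 0.015834000283625742
F tool [ 0.623 -2.     0.892] T tool [-0.01  -0.096 -0.521] q [-0.419  0.036  2.119 -0.001  0.985 -2.296]
t 21.95 pos [ 0.46  -0.082  0.016] y yaw 107.53054472226898 q [-0.419  0.036  2.119 -0.001  0.985 -2.296] F [ 1.454 -1.639 -0.62 ] T [-0.468 -0.249  0.01 ] g 27.882661060665114
turn [1.184 0.001 0.001] deg [67.831  0.077  0.04 ] | shift before-turn frame [  0.001 223.264  69.487] after-turn frame [   0.234  148.598 -180.538]
F tool [ 0.623 -2.     0.892] T tool [-0.01  -0.096 -0.521]
```

View pics/s5.png

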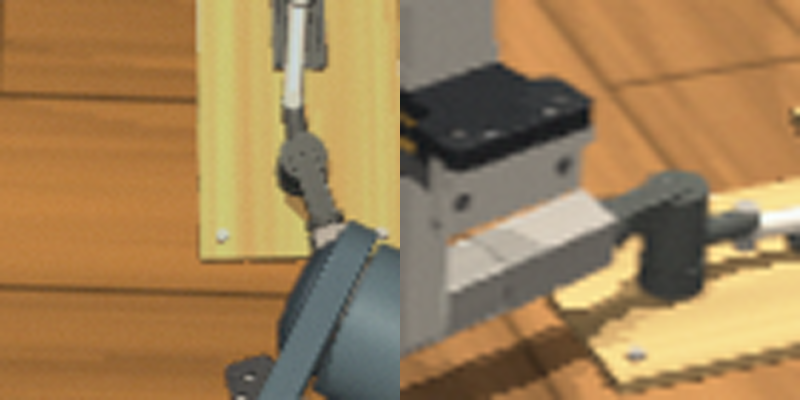

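Request:
play_rows(commands=[[-0.0125,0,0,0,-2,0,28],[-0.0125,0,0,0,-2,0,28],[-0.0125,0,0,0,-1.5,0,28],[0,0,0,0,0,0,28]])

```text
t: 22.38
ee_pos: [0.4609, -0.0861, 0.0155]
eef_rot: [0.697, -0.12, 0.697, 0.121]
wrist_force: [-0.0, 0.1, -0.0]
gripper_width: 0.299
```

Request:
play_rows(commands=[[-0.01,0,0,0,-1.5,0,28],[-0.01,0,0,0,-1.5,0,28],[0,0,0,0,0,0,28]])

```text
t: 22.63
ee_pos: [0.4619, -0.089, 0.0154]
eef_rot: [0.695, -0.127, 0.696, 0.128]
wrist_force: [0.2, 0.7, -0.2]
gripper_width: 0.295
```

```bash
python3 w.py
```

```text
t 22.6333 g 27.720658722915495 radius 160.7022633090089 ang stub by TCP 200.86719392922734 tool y yaw+90 200.7810668056004 z 0.015424992811673498
F tool [0.237 0.598 0.481] T tool [-0.056  0.008  0.174] q [-0.432  0.046  2.11   0.     0.987 -2.366]
```

Request:
play_rows(commands=[[0,0,0,0,-0.7,0,28],[0,0,0,0,0,0,28]])

```text
t: 22.8
ee_pos: [0.462, -0.0895, 0.0153]
eef_rot: [0.695, -0.127, 0.696, 0.128]
wrist_force: [-1.4, 0.6, -1.2]
gripper_width: 0.298
```

Request:
play_rows(commands=[[0,0,0,0,-0.5,0,28],[0,0,0,0,0,0,28]])

```text
t: 22.97
ee_pos: [0.4621, -0.0899, 0.0153]
eef_rot: [0.695, -0.127, 0.696, 0.128]
wrist_force: [-0.8, 1.6, -1.5]
gripper_width: 0.296
```

Request:
play_rows(commands=[[0,0,0,0,-0.5,0,28],[0,0,0,0,0,0,28]])

```text
t: 23.13
ee_pos: [0.4623, -0.0905, 0.0153]
eef_rot: [0.695, -0.127, 0.696, 0.128]
wrist_force: [-0.9, 1.8, -2.3]
gripper_width: 0.297
```

Request:
play_rows(commands=[[0,0,0,0,-0.5,0,28],[0,0,0,0,0,0,28]])

```text
t: 23.3
ee_pos: [0.4625, -0.091, 0.0154]
eef_rot: [0.695, -0.127, 0.696, 0.128]
wrist_force: [-1.9, 1.7, -2.4]
gripper_width: 0.301
```

Request:
play_rows(commands=[[0,0,0,0,-0.5,0,28],[0,0,0,0,0,0,28]])

```text
t: 23.47
ee_pos: [0.4628, -0.0916, 0.0154]
eef_rot: [0.695, -0.127, 0.696, 0.128]
wrist_force: [-2.3, 2.1, -1.4]
gripper_width: 0.301
```

```bash
python3 w.py; python3 f.py s6
```

```text
t 23.4667 g 28.25146130699302 radius 160.86453854997959 ang stub by TCP 201.85467810356946 tool y yaw+90 200.7563981613572 z 0.015445619243807232
F tool [ 1.406  2.781 -1.437] T tool [-0.033  0.366  0.498] q [-0.436  0.049  2.106 -0.     0.987 -2.369]
t 23.4667 pos [ 0.463 -0.092  0.015] y yaw 110.7563981613572 q [-0.436  0.049  2.106 -0.     0.987 -2.369] F [-2.331  2.091 -1.403] T [0.336 0.518 0.033] g 28.25146130699302
turn [ 1.24  -0.001 -0.   ] deg [71.056 -0.06  -0.   ] | shift before-turn frame [ -0.088 229.135  82.829] after-turn frame [  -0.154  152.729 -189.835]
F tool [ 1.406  2.781 -1.437] T tool [-0.033  0.366  0.498]
```

View pics/s6.png

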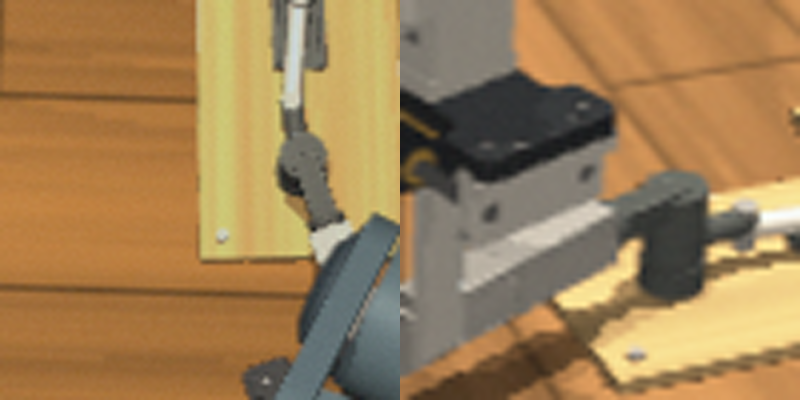

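Request:
play_rows(commands=[[-0.005,0,0,0,-0.6,-0.1,28],[0,0,0,0,0,0,28]])

```text
t: 23.73
ee_pos: [0.4631, -0.0923, 0.0156]
eef_rot: [0.695, -0.129, 0.695, 0.129]
wrist_force: [-2.5, 1.4, -1.9]
gripper_width: 0.3
```

Request:
play_rows(commands=[[-0.005,0,0,0,-0.6,-0.1,28],[0,0,0,0,0,0,28]])

```text
t: 23.9
ee_pos: [0.4633, -0.0927, 0.0156]
eef_rot: [0.695, -0.131, 0.695, 0.131]
wrist_force: [-2.6, 2.8, -1.1]
gripper_width: 0.295
```

Request:
play_rows(commands=[[-0.005,0,0,0,-0.6,-0.1,28],[0,0,0,0,0,0,28]])

```text
t: 24.07
ee_pos: [0.4634, -0.093, 0.0156]
eef_rot: [0.695, -0.132, 0.695, 0.133]
wrist_force: [-3.3, 4.7, -2.0]
gripper_width: 0.297
```

```bash
python3 w.py
```

```text
t 24.0667 g 27.96249662660223 radius 160.8057328168979 ang stub by TCP 202.41371674299234 tool y yaw+90 201.6144694231308 z 0.015557746993127293
F tool [ 1.969  5.584 -1.331] T tool [-0.108  0.167  0.929] q [-0.439  0.051  2.104  0.001  0.987 -2.388]
```

Request:
play_rows(commands=[[0,0,0,0,-0.6,0,28],[0,0,0,0,0,0,28]])

```text
t: 24.23
ee_pos: [0.4634, -0.0931, 0.0154]
eef_rot: [0.694, -0.132, 0.695, 0.133]
wrist_force: [-3.3, 5.2, -0.7]
gripper_width: 0.3
```

```bash
python3 w.py
```

```text
t 24.2333 g 28.24174242707423 radius 160.86366393122663 ang stub by TCP 202.44215619588985 tool y yaw+90 201.5999551723316 z 0.015432854308848477
F tool [ 0.754  6.064 -1.173] T tool [-0.07   0.109  1.248] q [-0.44   0.052  2.104  0.002  0.988 -2.389]
```

Request:
play_rows(commands=[[0,0,0,0,-0.4,0,28],[0,0,0,0,0,0,28]])

```text
t: 24.4
ee_pos: [0.4634, -0.0933, 0.0154]
eef_rot: [0.694, -0.132, 0.695, 0.133]
wrist_force: [-2.2, 6.1, 0.3]
gripper_width: 0.299
```

```bash
python3 w.py
```

```text
t 24.4 g 28.137930808891074 radius 160.9040705870086 ang stub by TCP 202.484408623191 tool y yaw+90 201.60190796799122 z 0.015371453075657675
F tool [-0.276  6.538  0.175] T tool [-0.081  0.07   1.33 ] q [-0.44   0.052  2.103  0.002  0.988 -2.389]
```

Request:
play_rows(commands=[[0,0,0,0,-0.6,0,28],[0,0,0,0,0,0,28]])

```text
t: 24.57
ee_pos: [0.4635, -0.0934, 0.0153]
eef_rot: [0.694, -0.131, 0.695, 0.134]
wrist_force: [-3.4, 8.2, 0.5]
gripper_width: 0.3
```

```bash
python3 w.py
```

```text
t 24.5667 g 28.21629637132778 radius 160.91009437273556 ang stub by TCP 202.55275386390448 tool y yaw+90 201.59202848028275 z 0.015340640079199629
F tool [-0.456  8.884 -0.144] T tool [-0.025  0.015  1.653] q [-0.441  0.053  2.103  0.003  0.989 -2.39 ]
```

Request:
play_rows(commands=[[0,0,0,0,-0.4,0,28],[0,0,0,0,0,0,28]])

```text
t: 24.73
ee_pos: [0.4634, -0.0935, 0.0153]
eef_rot: [0.694, -0.131, 0.695, 0.134]
wrist_force: [-3.3, 9.1, 1.4]
gripper_width: 0.3
```

```bash
python3 w.py
```

```text
t 24.7333 g 28.23407095952511 radius 160.96343065954613 ang stub by TCP 202.5811713071482 tool y yaw+90 201.59162663194314 z 0.015281234574354909
F tool [-1.368  9.689  0.331] T tool [-0.034  0.042  1.841] q [-0.441  0.053  2.102  0.003  0.989 -2.391]
```

Request:
play_rows(commands=[[0,0,0,0,-0.7,0,28],[0,0,0,0,0,0,28],[0,0,0,0,0,0,28]])

```text
t: 24.98
ee_pos: [0.4635, -0.0937, 0.0152]
eef_rot: [0.694, -0.131, 0.695, 0.134]
wrist_force: [-3.9, 10.6, 1.9]
gripper_width: 0.3
```

```bash
python3 w.py
```

```text
t 24.9833 g 28.179910105758548 radius 161.01059899756908 ang stub by TCP 202.6316501433757 tool y yaw+90 201.58434843164423 z 0.015174593220553097
F tool [-1.815 11.262  0.246] T tool [-0.046  0.025  2.072] q [-0.442  0.054  2.102  0.004  0.99  -2.392]
```

Request:
play_rows(commands=[[0,0,0,0,-0.3,0,28],[0,0,0,0,0,0,28],[0,0,0,0,0,0,28],[0,0,0,0,0,0,28],[0,0,0,0,0,0,28],[0,0,0,0,0,0,28]])

```text
t: 25.48
ee_pos: [0.4635, -0.0937, 0.0152]
eef_rot: [0.694, -0.13, 0.695, 0.134]
wrist_force: [-5.0, 10.8, 2.1]
gripper_width: 0.298
```

```bash
python3 w.py; python3 - <<'E'
from h import *
a=cams.read_camera("top");b=cams.read_camera("side")
cv2.imwrite("pics/p1.png",np.hstack([cv2.resize(a["pixels"][115:235,265:385],(400,400),interpolation=cv2.INTER_CUBIC),cv2.resize(b["pixels"][210:290,380:460],(400,400),interpolation=cv2.INTER_CUBIC)]))
E
```

```text
t 25.4833 g 27.99797020354049 radius 161.01416142437978 ang stub by TCP 202.64682200583556 tool y yaw+90 201.58468941687983 z 0.015151472867828399
F tool [-2.031 11.923 -0.685] T tool [-0.064 -0.035  2.277] q [-0.442  0.054  2.101  0.004  0.991 -2.392]
```

View pics/p1.png

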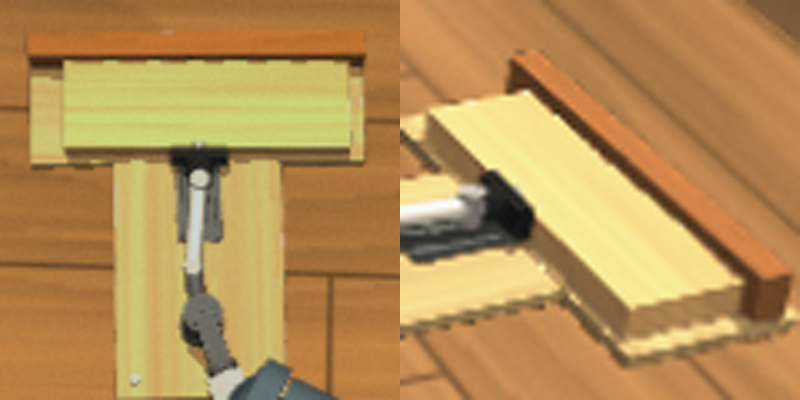

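The press held at about 12 N (11.9 N on tool y) for half a second. Both views show the board flush and square to the fence. Now I'll back off, re-grip, and null the side force before pulling off.

Request:
play_rows(commands=[[0,0,0,0,1.5,0,28],[0,0,0,0,1.5,0,28],[0,0,0,0,0.7,0,28],[0,0,0,0,0,0,28]])

```text
t: 25.92
ee_pos: [0.4634, -0.0929, 0.0158]
eef_rot: [0.695, -0.133, 0.694, 0.133]
wrist_force: [-3.5, 2.6, -1.2]
gripper_width: 0.301
```

```bash
python3 w.py
```

```text
t 25.9167 g 28.303776004727368 radius 160.75260388946086 ang stub by TCP 202.37174343337617 tool y yaw+90 201.62828082356612 z 0.015788630442727228
F tool [ 1.169  3.748 -2.265] T tool [-0.097  0.307  0.641] q [-0.438  0.05   2.105 -0.     0.987 -2.386]
```

Request:
play_rows(commands=[[0.005,0,0,0,1,0,28],[0.005,0,0,0,1,0,28],[0.005,0,0,0,0.8,0,28],[0,0,0,0,0,0,27],[0,0,0,0,0,0,25],[0,0,0,0,0,0,20],[0,0,0,0,0,0,10],[0,0,0,0,0,0,10]])

```text
t: 26.58
ee_pos: [0.4631, -0.0904, 0.0161]
eef_rot: [0.696, -0.128, 0.695, 0.127]
wrist_force: [1.4, 2.0, 1.4]
gripper_width: 0.275
```

```bash
python3 w.py
```

```text
t 26.5833 g 25.807563459101694 radius 160.12184057631623 ang stub by TCP 201.5015665477316 tool y yaw+90 200.75965791009284 z 0.0161450704796825
F tool [-1.413  1.398  2.017] T tool [-0.191 -0.338  0.098] q [-0.434  0.046  2.108  0.     0.986 -2.367]
```

Request:
play_rows(commands=[[0,0,0,0,0.4,-1,10],[0,0,0,0,0,-2,10],[0,0,0,0,0,-3,10],[0,0,0,0,0,-3,10],[0,0,0,0,0,0,10]])

```text
t: 27.0
ee_pos: [0.4529, -0.0932, 0.0153]
eef_rot: [0.695, -0.127, 0.696, 0.127]
wrist_force: [-0.4, -1.4, -0.9]
gripper_width: 0.275
```

```bash
python3 w.py; python3 f.py u1
```

```text
t 27.0 g 25.89051896683282 radius 170.57335745541963 ang stub by TCP 201.12737068557587 tool y yaw+90 200.72549300904382 z 0.015323957653085633
F tool [ 0.909 -1.127 -0.882] T tool [ 0.06  -0.203 -0.109] q [-0.449  0.027  2.129 -0.001  0.986 -2.381]
t 27.0 pos [ 0.453 -0.093  0.015] y yaw 110.72549300904382 q [-0.449  0.027  2.129 -0.001  0.986 -2.381] F [-0.427 -1.366 -0.908] T [-0.03  -0.229 -0.06 ] g 25.89051896683282
turn [ 1.24  -0.001  0.   ] deg [71.025 -0.055  0.027] | shift before-turn frame [ -0.331 227.206  92.442] after-turn frame [  -0.276  161.295 -184.803]
F tool [ 0.909 -1.127 -0.882] T tool [ 0.06  -0.203 -0.109]
```

View pics/u1.png

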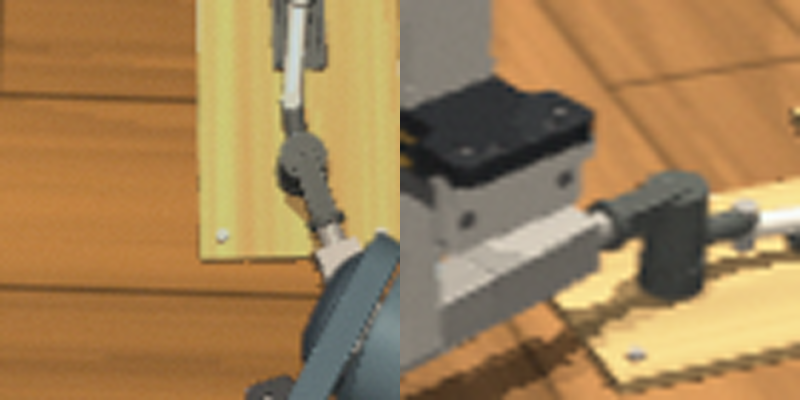

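Request:
play_rows(commands=[[0,0,0,0,-0.3,-3,10],[0,0,0,0,0,-4,10],[0,0,0,0,0,-4,10],[0,0,0,0,0,-4,10]])

```text
t: 27.43
ee_pos: [0.4387, -0.0985, 0.0152]
eef_rot: [0.695, -0.127, 0.696, 0.128]
wrist_force: [0.5, 0.3, -3.4]
gripper_width: 0.269
```

```bash
python3 w.py
```

```text
t 27.4333 g 25.30515715565692 radius 185.79742746896963 ang stub by TCP 201.0529321987835 tool y yaw+90 200.75693781259025 z 0.015151250612024325
F tool [3.43  0.12  0.575] T tool [ 0.016 -0.164  0.047] q [-0.474 -0.003  2.161 -0.     0.986 -2.407]
```

Request:
play_rows(commands=[[0,0,0,0,0,-4,10],[0,0,0,0,0,-4,10],[0,0,0,0,0,-4,10],[0,0,0,0,0,-4,10]])

```text
t: 27.77
ee_pos: [0.4241, -0.1044, 0.0155]
eef_rot: [0.695, -0.127, 0.696, 0.127]
wrist_force: [-0.7, 0.3, -3.8]
gripper_width: 0.274
```

```bash
python3 w.py
```

```text
t 27.7667 g 25.761385413965627 radius 201.47740262111068 ang stub by TCP 201.1286757144816 tool y yaw+90 200.74850695957952 z 0.015475539127353471
F tool [ 3.763  0.561 -0.533] T tool [-0.046 -0.099  0.04 ] q [-0.502 -0.037  2.193 -0.     0.986 -2.435]
```

Request:
play_rows(commands=[[0,0,0,0,0,-4,10],[0,0,0,0,0,-4,10],[0,0,0,0,0,-4,10],[0,0,0,0,0,-4,10],[0,0,0,0,0,-4,10],[0,0,0,0,0,-5,10],[0,0,0,0,0,-5,10],[0,0,0,0,0,-4,10],[0,0,0,0,0,0,10]])

```text
t: 28.52
ee_pos: [0.3922, -0.1164, 0.0155]
eef_rot: [0.695, -0.127, 0.696, 0.127]
wrist_force: [-0.6, 0.2, -3.8]
gripper_width: 0.276
```

```bash
python3 w.py; python3 - <<'E'
from h import *
a=cams.read_camera("top");b=cams.read_camera("side")
cv2.imwrite("pics/u2.png",np.hstack([cv2.resize(a["pixels"][110:400,230:520],(400,400),interpolation=cv2.INTER_CUBIC),cv2.resize(b["pixels"][200:380,230:410],(400,400),interpolation=cv2.INTER_CUBIC)]))
E
```

```text
t 28.5167 g 25.98538777519867 radius 235.5607794613137 ang stub by TCP 201.074071362668 tool y yaw+90 200.7180231222335 z 0.015511343840536373
F tool [ 3.762  0.381 -0.486] T tool [-0.02  -0.077  0.086] q [-0.567 -0.11   2.261 -0.     0.991 -2.5  ]
```

View pics/u2.png

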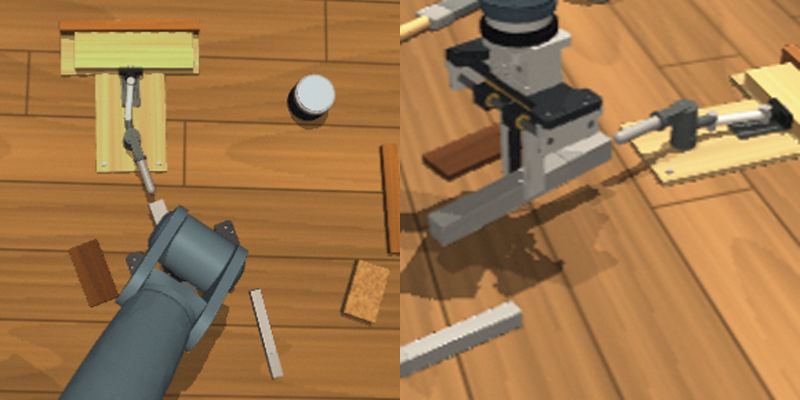

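The bar is clear of the stub and the handle has stayed over. I'll lift it and carry it back to its original bare spot at about (0.50,-0.286), away from the jig.

Request:
play_rows(commands=[[0,0,0,-10,0,-3,10],[0,0,0,-20,0,0,10],[0,0,0,-10,-10,0,10],[0,0,0,0,-25,5,10],[0,0,0,0,-27,6,10],[0,0,0,0,-27,6,10],[0,0,0,0,-27,6,10],[0,0,0,0,-27,6,10],[0,0,0,0,-27,6,10],[0,0,0,0,-27,6,10],[0,0,0,0,0,2,10]])

```text
t: 29.53
ee_pos: [0.503, -0.2917, 0.0564]
eef_rot: [0.697, -0.128, 0.695, 0.125]
wrist_force: [-0.3, 0.7, -3.5]
gripper_width: 0.275
```

Request:
play_rows(commands=[[0.1,0,0,0,0,0,10],[0.118,0,0,0,0,0,10],[0.118,0,0,0,0,0,10],[0.118,0,0,0,0,0,10],[0.118,0,0,0,0,0,10],[0.118,0,0,0,0,0,10],[0.118,0,0,0,0,0,10],[0.118,0,0,0,0,0,10],[0.118,0,0,0,0,0,10],[0,0,0,0,0,0,10],[0,0,0,0,0,0,10]])

```text
t: 30.45
ee_pos: [0.5003, -0.2865, 0.0555]
eef_rot: [0.667, 0.235, 0.667, -0.235]
wrist_force: [-0.5, -0.7, -3.4]
gripper_width: 0.275
```

```bash
python3 - <<'E'
from pl import *
plan([.499,-.286,-.0265],50.9)
b=cams.read_camera("side");P=cloud(b);s,x,R=pose();L=((P-x)@R*1000).reshape(-1,3);P=P.reshape(-1,3)
for lo in(-100,-80,-60,30,50,70,90,100):
    k=(abs(L[:,2]-lo)<10)&(abs(L[:,1]-1)<9)&(L[:,0]<-40)&(L[:,0]>-65); print(lo,k.sum(),np.median(P[k,2]))
cv2.imwrite("pics/v1.png",b["pixels"])
E
```

```text
t 30.45 pos [ 0.5   -0.286  0.055] y yaw 51.117096330998635 q [-0.717  0.217  1.83  -0.     1.094 -1.609] F [-0.504 -0.664 -3.39 ] T [-0.046 -0.063  0.03 ] g 25.858167971997517
turn [ 0.004 -0.     0.   ] deg [ 0.217 -0.005  0.004] | shift before-turn frame [81.951 -0.396 -1.283] after-turn frame [81.951 -0.407 -1.288]
-100 33 0.09658672302970286
-80 45 0.09782784471606991
-60 57 0.0985665213653035
30 55 0.10335348955261169
50 56 0.10437120237861022
70 61 0.10574654979703409
90 54 0.10615408207724103
100 56 0.10694351152554338
```

View pics/v1.png

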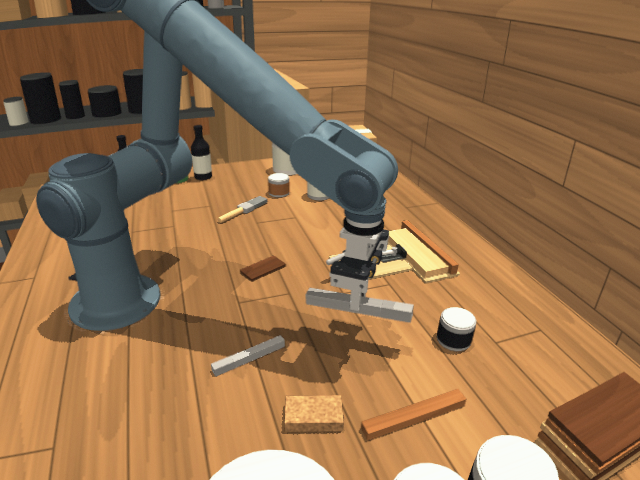

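The grip is good, but the bar sagged in the loose jaws and is pitched about 3° with the rear end low. I'll level it with +0.051 about tool y, then lower and watch the force.

Request:
play_rows(commands=[[0,0.051,0,0,0,0,10],[0,0,0,15,0,0,10],[0,0,0,20,0,0,10],[0,0,0,15,0,0,10],[0,0,0,8,0,0,10],[0,0,0,0,0,0,10],[0,0,0,0,0,0,10]])

```text
t: 31.08
ee_pos: [0.498, -0.2846, -0.0022]
eef_rot: [0.649, 0.242, 0.683, -0.23]
wrist_force: [0.3, 0.4, -4.3]
gripper_width: 0.272
```

```bash
python3 - <<'E'
from pl import *
b=cams.read_camera("side");P=cloud(b);s,x,R=pose();L=((P-x)@R*1000).reshape(-1,3);P=P.reshape(-1,3);print(x,R.T@s["wrist_force"])
z=R[:2,2]/np.linalg.norm(R[:2,2]);y=R[:2,1]
u=(P[:,:2]-x[:2])@z*1000;w=(P[:,:2]-x[:2])@y*1000
for lo in(-100,-80,-60,30,50,70,90,100):
    k=(abs(u-lo)<10)&(abs(w-1)<9)&(P[:,2]-x[2]>.03)&(P[:,2]-x[2]<.065); print(lo,k.sum(),np.median(P[k,2]))
E
```

```text
[ 0.499 -0.285 -0.001] [ 3.626 -0.602  1.081]
-100 41 0.04360029694248649
-80 49 0.04387476104168568
-60 51 0.044032359752026524
30 55 0.0441011696392595
50 52 0.04485689281991413
70 60 0.04560660319771079
90 64 0.0455870492237858
100 60 0.0455870492237858
```

Request:
play_rows(commands=[[0,0.01,0,6,0,0,10],[0,0,0,5,0,0,10],[0,0,0,3,0,0,10],[0,0,0,2,0,0,10],[0,0,0,0,0,0,10]])

```text
t: 31.55
ee_pos: [0.4968, -0.2836, -0.0188]
eef_rot: [0.645, 0.244, 0.687, -0.229]
wrist_force: [-0.8, -0.2, -4.2]
gripper_width: 0.275
```

Request:
play_rows(commands=[[0,0,0,1,0,0,10],[0,0,0,0,0,0,10]])

```text
t: 31.72
ee_pos: [0.4972, -0.2839, -0.0192]
eef_rot: [0.646, 0.243, 0.686, -0.229]
wrist_force: [1.0, -0.7, -3.9]
gripper_width: 0.272
```

Request:
play_rows(commands=[[0,0,0,0.7,0,0,10],[0,0,0,0,0,0,10]])

```text
t: 31.88
ee_pos: [0.4972, -0.2839, -0.0199]
eef_rot: [0.646, 0.243, 0.686, -0.229]
wrist_force: [0.1, -0.4, -3.3]
gripper_width: 0.275
```

Request:
play_rows(commands=[[0,0,0,0.6,0,0,10],[0,0,0,0,0,0,10]])

```text
t: 32.05
ee_pos: [0.4972, -0.284, -0.0205]
eef_rot: [0.646, 0.243, 0.686, -0.229]
wrist_force: [0.4, 0.4, -4.1]
gripper_width: 0.277
```

Request:
play_rows(commands=[[0,0,0,0.6,0,0,10],[0,0,0,0,0,0,10]])

```text
t: 32.22
ee_pos: [0.4972, -0.2839, -0.0208]
eef_rot: [0.646, 0.243, 0.686, -0.229]
wrist_force: [-0.7, 1.1, -1.2]
gripper_width: 0.28
```

Request:
play_rows(commands=[[0,0,0,0.6,0,0,10],[0,0,0,0,0,0,10]])

```text
t: 32.38
ee_pos: [0.4972, -0.2839, -0.0209]
eef_rot: [0.646, 0.243, 0.687, -0.229]
wrist_force: [-3.0, 1.7, 4.6]
gripper_width: 0.275
```

Touchdown. I'll ease off slightly and open.

Request:
play_rows(commands=[[0,0,0,-0.6,0,0,10],[0,0,0,0,0,0,27],[0,0,0,0,0,0,30],[0,0,0,0,0,0,45],[0,0,0,0,0,0,60],[0,0,0,0,0,0,60],[0,0,0,0,0,0,60],[0,0,0,0,0,0,60],[0,0,0,0,0,0,60]])

```text
t: 33.13
ee_pos: [0.4971, -0.2839, -0.0211]
eef_rot: [0.646, 0.243, 0.686, -0.229]
wrist_force: [-0.5, -0.6, 0.3]
gripper_width: 0.635
```

Request:
play_rows(commands=[[0,0,0,-5,0,0,60],[0,0,0,-15,0,0,60],[0,0,0,-25,0,0,60],[0,-0.061,0,-30,0,0,60],[0,0,0,-35,0,0,60],[0,0,0,-35,0,0,60],[0,0,0,-35,0,0,60],[0,0,0,0,-35,-20,60],[0,0,0,0,-35,-20,60],[0,0,0,0,-35,-20,60],[0,0,0,0,-35,-20,60],[0,0,0,0,0,0,60],[0,0,0,0,0,0,60]])

```text
t: 34.22
ee_pos: [0.3491, -0.3458, 0.1593]
eef_rot: [0.666, 0.237, 0.666, -0.238]
wrist_force: [0.3, 0.2, 0.4]
gripper_width: 0.638
```

```bash
python3 - <<'E'
from pl import *
s,x,R=pose();print(s["t"],x,s["wrist_force"])
for c in("top","side"):
    p=cams.read_camera(c);cv2.imwrite(f"pics/end_{c}.png",p["pixels"]);P=cloud(p).reshape(-1,3)
    m=(np.abs(P[:,:2]-[.5,-.286]).max(1)<.13)&(P[:,2]>.0235)&(P[:,2]<.04)
    r=cv2.minAreaRect((P[m,:2]*1000).astype(np.float32));print(c,"bar",r,np.median(P[m,2]))
E
```

```text
34.2167 [ 0.349 -0.346  0.159] [0.266 0.194 0.387]
top bar ((500.06622314453125, -285.0830383300781), (26.331008911132812, 220.88461303710938), 52.17731857299805) 0.026297212085844585
side bar ((500.6846618652344, -287.0286865234375), (30.92921257019043, 221.02029418945312), 52.73880386352539) 0.025689515490717258
```

View pics/end_top.png

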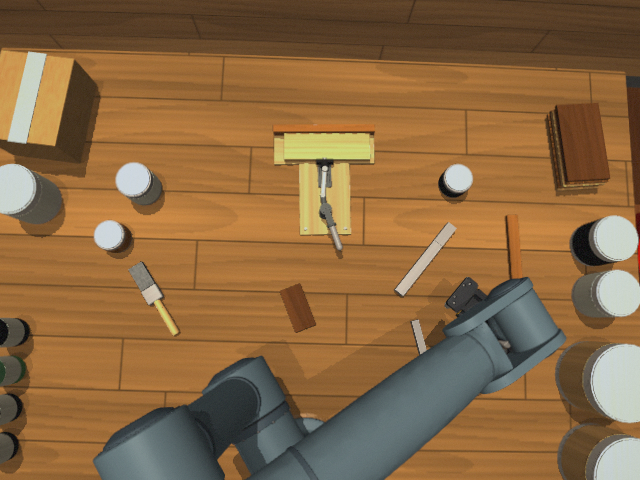

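View pics/end_side.png

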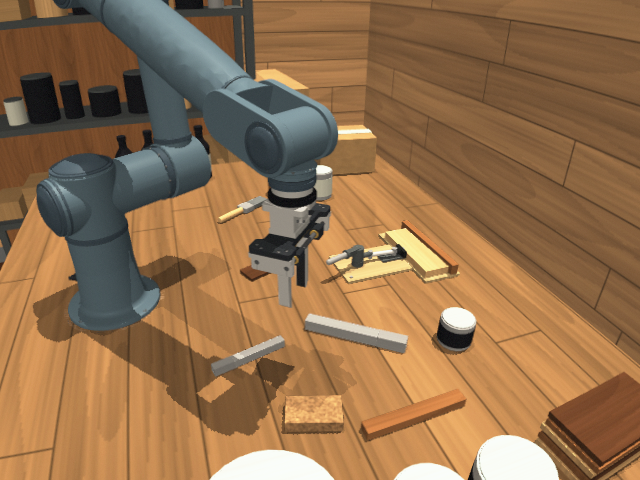

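Both pictures show the bar flat on the counter at (426,260), the handle over with its tip at (340,249), and the board against the fence. I'll make one numeric check of the handle angle and the board gap.

```bash
python3 - <<'E'
from al import *
p=cams.read_camera("top");P=cloud(p).reshape(-1,3);P=P[np.isfinite(P).all(1)]
t=np.radians(200.6);d0=np.array([np.cos(t),np.sin(t)])
a,d,D,res=fit(P,np.array([.611,-.031])+d0*.045,d0,(-.028,.054),(-.013,.009),.02,(.045,.075))
y=np.arctan2(d[1],d[0])%(2*np.pi);print("stub yaw",y,"swing from start",y-2.263,D,res)
# board far edge and fence face, per strips along y
for yy in(-.12,-.09,-.06,-.03,0,.03,.06):
    k=abs(P[:,1]-yy)<.01
    f=P[k&(P[:,2]>.034)&(P[:,2]<.045)&(P[:,0]>.78)&(P[:,0]<.85)]
    b=P[k&(P[:,2]>.023)&(P[:,2]<.032)&(P[:,0]>.70)&(P[:,0]<.85)]
    print(yy,"board x",b[:,0].min().round(4),b[:,0].max().round(4),"fence near",f[:,0].min().round(4))
E
```

```text
stub yaw 3.509345539795259 swing from start 1.246345539795259 0.013473579090987805 0.0005065020755237654
-0.12 board x 0.7496 0.8224 fence near 0.7996
-0.09 board x 0.7479 0.8205 fence near 0.8066
-0.06 board x 0.7466 0.8195 fence near 0.8128
-0.03 board x 0.7003 0.8216 fence near 0.7961
0 board x 0.7354 0.8167 fence near 0.7982
0.03 board x 0.7422 0.8219 fence near 0.8039
0.06 board x 0.7419 0.8137 fence near 0.7955
```

```bash
python3 -c "
from h import *
print(bot.finish_job(), get_state()['t'])"
```

```text
the job is handed in; nothing more can be done
the job is handed in; nothing more can be done
```

The clamp is closed with the board held against the fence, and the bar is back on the bare counter at its original spot, clear of the jig. I handed the job in at about 34 s of the 70 s allowed.

**What I did:**
- I slid the larger of the two grey bars (221 × 27 mm) onto the stub until it bottomed at about 5 N along the bar. The smaller one, about 157 × 20 mm, is the look-alike and was left alone.
- I swung the handle with the jaws loosely around the bar. The push peaked at about 8 N before the dead point, and I held back the snap afterwards.
- I pressed on the bar's middle at about 12 N (11.9 N measured) for about half a second.
- I pulled the bar off, levelled it, and lowered it until it touched down, with under 10 N on the counter.

**Last checks:**
- **Handle:** it turned about 1.25 rad from its start. That fits the 1.35 stop, given a start angle estimated at 0.11, and it stayed over after release.
- **Board:** it looks flush and square to the fence in both views.
- **Bar:** it lies flat, with its top at 26 mm.
- **Other things:** everything else looks unmoved in the last pictures.

**What failed or disagreed:**
- The real fingertips sit about 30 mm short of the reported TCP. My first grasp closed on air above the bar; I measured the offset by camera and by a light touch of about 11 N on the counter, then allowed for it.
- The bar tilted about 3° in the loose jaws, which I corrected before laying it down.
- The depth readings at the fence were too noisy to put a number on the board gap, so flushness rests on the pictures.

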